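Lock the shaker platform with its transit bar

TASK

Make the bench shaker safe to carry: first push its sliding platform forward against the stop, so that the hole in its lug lines up with those in the two fixed ears. Then take the stepped locking bar (thin at one end, not the plain rod) from the rack, lay it in the shaker's V cradle, thin end towards the ears and short of the lug, let go, and push it lengthwise through ear, lug and ear until its shoulder is fully home against the last ear. Leave the plain rod and the glassware where they stand.

Things in the scene. Friction and masses are not known exactly. Their poses are not given: they have to be found in the camera images.
- shaker: White bench shaker, fixed. Origin on the bench right under the hole axis; z up; x = the way the platform is pushed (away from the robot); y = the way the bar is pushed. Hole axis: along y at x 0, z 92 mm. Housing x -240..50, y -165..165, top z 50 mm. Along y: V cradle -148..-108, gap -108..-48, V cradle -48..12, first ear 32..48, lug 75..95 (platform forward), last ear 122..138.
- platform (a joint): Slide of the aluminium platform along the shaker's x, in m: 0 = forward against its stop, lug in line with the ears; negative = back towards the robot (starts 20 to 50 mm back). About 2 N of friction; stays where left. Plate top z 61 mm, x -240..-40 mm at joint 0, with fixed beakers up to z 127 mm, all at x below -150 mm.
- lug (a point): Centre of the hole in the platform's upright lug (moves with the platform; axes as the shaker). Lug 36 mm in x (18 mm either side), 20 mm in y, reaching 30 mm below and 23 mm above this point; 21 mm hole through along y. Its flat bare face on the robot's side (-x) can be pushed.
- cradle (a point): Point on the hole axis, 92 mm above the bench, midway in the 60 mm gap between the two grey V cradles, where fingers can straddle the bar (floor 42 mm below). With the bar's middle here, it lies in both cradles, its tip 19 mm short of the first ear. The cradles hold it on the hole axis; their lips are 4 mm below it, so a finger just above them can push the bar's end all along. Axes as the shaker.
- ear_near (a point): Centre of the hole in the first fixed ear (16 mm thick along y, 21 mm hole; 44 mm wide in x; top 23 mm above this point). Axes as the shaker.
- ear_last (a point): Centre of the hole in the last fixed ear (same size, but a 14 mm hole, which takes the bar's thin end only). Axes as the shaker.
- bar_mid (a point): Middle of the locking bar's length, on its axis. Steel bar 182 mm long along its own y: 18 mm in diameter from y -91 to 59 mm, then a thin end, 10 mm in diameter with a tapered nose, to y 91 mm. About 0.3 kg, balancing 12 mm from here towards -y. Starts lying level in one lane of the rack, axis 50 mm above the bench.
- bar_shoulder (a point): Centre of the bar's shoulder, where the 18 mm part meets the thin end (59 mm from the middle towards the thin end).
- bar_tip (a point): Centre of the end face of the bar's thin end (91 mm from the middle).
- rod_mid (a point): Middle of the plain steel rod, 182 mm long and 18 mm in diameter all along, lying in the rack's other lane. Not to be used.
- bar: The locking bar again: origin and axes as point bar_mid.
- rack: Black plastic rack, fixed, foot 124 x 124 x 10 mm, origin at the centre of its underside. Two lanes along its y at x -42 and +42 mm, each with two V posts 12 mm thick at y -54 and +54 mm, lips 3 mm below the rods' axes; between the posts fingers can straddle a rod. The bar's thin end points to the rack's +y.
- bottle_mid (a point): Amber bottle, 68 mm in diameter, 190 mm high, standing loose on the bench; point 90 mm up its axis. Leave alone.
- flask_mid (a point): Amber long-necked flask, 76 mm in diameter, 153 mm high, standing loose; point 40 mm up its axis. Leave alone.
- jar_mid (a point): Small glass beaker, 68 mm in diameter, 75 mm high, standing loose; point 40 mm up its axis. Leave alone.

How it is judged:
On the way, in this order (a step that is already met when the one before it is completed fails the run):
1. the platform is forward at its stop (within 3 mm) (value of joint platform above -0.003 m), for 0.2 s.
2. the bar lies released in the cradle, along the hole axis (within 6 mm and 0.1 rad), thin end towards the ears, its tip still short of the lug (x of bar_mid in the frame of shaker between -0.006 and 0.006 m and z of bar_mid in the frame of shaker between 0.086 and 0.098 m and angle between the y axis of bar_mid and the y axis of shaker, either way round below 0.1 rad and y of bar_tip in the frame of shaker between -0.03 and 0.075 m and contact force between the fingers and bar below 0.05 N), for 0.2 s.
At the end, for the whole second after the job is handed in: The platform is within 4 mm of its stop, and the stepped bar passes through first ear, lug and last ear with its shoulder within 4 mm of the last ear's face, on the hole axis within 4 mm (5 mm in height) and 0.05 rad, released and at rest (value of joint platform above -0.004 m and y of bar_shoulder in the frame of shaker between 0.118 and 0.126 m and distance between bar_tip and ear_last below 0.03 m and x of bar_mid in the frame of shaker between -0.004 and 0.004 m and z of bar_mid in the frame of shaker between 0.087 and 0.096 m and angle between the y axis of bar_mid and the y axis of shaker, either way round below 0.05 rad and linear speed of bar below 0.01 m/s); the robot touches nothing.
It fails at once if the plain rod is moved more than 20 mm (distance of rod_mid from where it was at the start of the episode above 0.02 m).
It fails at once if the bottle, flask or beaker is shoved more than 20 mm or knocked over (distance of any of bottle_mid, flask_mid, jar_mid from where it was at the start of the episode above 0.02 m).
It also fails if it takes over 66 s, if anything falls off the work surface, if the arm or the gripper's body presses on something with over 40 N, if the wrist force passes 120 N, or if a joint passes its speed limit or range.

ROBOT

A 6-joint arm with a two-finger parallel gripper is mounted at the origin on the work surface. World frame = base frame: x ahead of the robot, y to its left, z up, the work surface at z = 0. Lengths are in m, angles in rad, forces in N, time in s.
With the tool pointing down it reaches from about 0.35 to 0.775 m from the base axis. Payload 7.3 kg.
Tool frame: the origin (TCP) lies at the very end of the fingers, on their centre line; the grasp point (between the pads) lies 19 mm behind it; x points along the fingers, y is the direction in which the jaws open and shut, and the axes are right-handed (so a half turn about x gives the same grasp; the last joint's range is limited). The gripper opens to 92 mm and grips with 3 to 60 N. Pads are 19 mm wide; open, the fingers measure 130 mm over their backs; the gripper's body (75 mm by 190 mm) begins 47 mm behind the grasp point.
Start: joints at [-1.281, 0.342, 1.524, -0, 1.275, -0.146], TCP at [0.222, -0.476, 0.227] pointing down, gripper open.
Joint ranges: [-2.53, 2.53], [-0.77, 2.02], [0.04, 2.7], [-1, 4.14], [0.28, 2.66], [-3.11, 3.11]. Speed limits (rad/s): [2.57, 2.57, 3.14, 3.14, 3.14, 3.14].

INTERFACE

Orientations are given as [roll, pitch, yaw] about the fixed x, y, z axes, in that order (R = Rz(yaw) Ry(pitch) Rx(roll)).
In Python, from cell import robot gives the robot as it stands.
- The arm moves only by the tool play_rows, never from a script. Its argument "moves" is a list that holds one entry, the list of rows, each a list of 5 numbers: the shift along the tool's x, y, z in m, then the turn about the tool's x in degrees, then the opening, from -1 (shut) to 1 (fully open), so that 0 is half open. A call has exactly 10 rows; each row shifts and turns the pose as measured when the row begins, along the tool's axes as they then stand; what a row does not reach is not made up. A row lasts 1/10 s, in which the tool goes at most 50 mm and 8.59 degrees, less where a joint would pass 70% of its speed; a pose out of reach is approached as far as the arm can. A call with a gripper value outside its range is refused whole. The fingers move at their own pace and stop on an object; "grip_force" is the grip in N (left out, the last holds). Time passes only in rows, so rows that do not move let the fingers close, or fill a call up. It gives the time, the measured TCP pose, the force and the opening at its end, in the units of the state.
- robot.observe(): the state, without advancing time (a new reading comes with each control period).
- robot.read_camera(name): name is "scene" or "side" or "wrist"; returns the picture (420x560x3 uint8, red, green, blue); there is no depth.
- robot.get_calibration(name): a dict with "mtx" (3x3 intrinsics, pixels), "view" (4x4, takes a point from world to camera coordinates). Camera axes: x right, y up, looking along -z (the intrinsics and any distortion apply to the point x, -y, -z); pixel columns grow to the right and rows downward; lengths in m; the calibration is good to about 2 mm. A picture is of the moment at which its call begins: read the wrist's pose just before it. get_calibration takes no time and is no camera call; for the wrist camera it gives the pose at the moment of the call.
- robot.hand_in(): hands the job in, once; it reports no verdict.
Trained networks look in the newest picture that a camera, given by its name, has taken for a name from the list of things; names that differ only in an ending like _2 or _b are one class to them, and where a whole thing is asked for, a point or a joint stands for the part that bears it (a point fixed in the world has none). Each returns a list of dicts, best first, with "score" (0 to 1); they miss things now and then, are a little off and sometimes report something else, mostly with a low value. They report only what shows in the picture. A call takes as long as a camera call.
- robot.spot_in(camera, label): "point" ([column, row] in pixels, amid what is visible of it).
The state is a dict: "time": time; "qpos": joint angles; "qvel": joint speeds; "joint_efforts": joint torques, N m; "tool_pos": TCP position; "tool_rot": TCP orientation; "contact_force": force on the tool from outside, world axes, zero at the start; "torque": the same for the moment, N m; "opening": finger opening in m.
Only numpy, scipy, OpenCV 4.12 (cv2) and the standard library are available. Lean on these libraries where they do the work, as an engineer would, in place of code of your own. Each camera call takes 0.05 s, during which the arm holds its last target.

## Working session

There is one attempt and no reset: what is moved stays moved. The work goes in short steps, Python scripts to look and compute and a tool call to move; the robot and the scene stay as the last step left them, time stands still between calls to the robot, and variables do not carry over. Pictures are saved under pics/ and viewed, and the job is handed in when it is done.

Besides the shell and the picture viewer there is one more tool, called after ">>>" as name([rows], argument=value, ...), one row to a line, values as JSON. play_rows: Moves the arm, as the interface text tells. Its arguments: {"type":"object","properties":{"moves":{"type":"array"},"grip_force":{"type":"number"}},"required":["moves"]}

```bash
ls; mkdir -p pics; python3 - <<'E'
from cell import robot
import cv2,numpy as np
s=robot.observe();print(s)
for n in("scene","side","wrist"):
    im=robot.read_camera(n);cv2.imwrite(f"pics/{n}0.png",im[:,:,::-1]);c=robot.get_calibration(n);print(n,np.round(c["mtx"],1).tolist(),np.round(c["view"],4).tolist(),[k for k in c])
E
```

```text
pics
{'time': 0.0, 'qpos': array([-1.28098834e+00,  3.42741144e-01,  1.52502839e+00, -6.16847573e-06,
        1.27536289e+00, -1.46007787e-01]), 'qvel': array([-0.00058311, -0.00059694,  0.00031106, -0.00060876, -0.00109154,
        0.00020604]), 'joint_efforts': array([ 1.61510903e-03, -4.31240737e+01, -2.44217867e+01,  7.18661863e-02,
        5.58653427e-02, -1.05754079e-04]), 'tool_pos': array([ 0.22152746, -0.47553002,  0.22603142]), 'tool_rot': array([-1.71297337,  1.56925655,  1.86443686]), 'contact_force': array([ 0.10834513, -0.31416511,  0.20007242]), 'torque': array([-0.01387562,  0.01148632, -0.02647891]), 'opening': 0.09167813703799833}
scene [[522.4, 0.0, 281.7], [0.0, 522.4, 208.8], [0.0, 0.0, 1.0]] [[0.5073, 0.8617, -0.0105, -0.3205], [-0.66, 0.3963, 0.6382, 0.2998], [0.5541, -0.3168, 0.7698, -1.6442], [0.0, 0.0, 0.0, 1.0]] ['mtx', 'view']
side [[398.9, 0.0, 276.1], [0.0, 398.9, 214.1], [0.0, 0.0, 1.0]] [[-0.9835, -0.1791, -0.0242, 0.5665], [0.0764, -0.5336, 0.8423, -0.1163], [-0.1638, 0.8266, 0.5385, -1.0225], [0.0, 0.0, 0.0, 1.0]] ['mtx', 'view']
wrist [[378.3, 0.0, 283.1], [0.0, 378.3, 215.0], [0.0, 0.0, 1.0]] [[0.4213, -0.9069, 0.0001, -0.5256], [0.8647, 0.4016, -0.3017, 0.0378], [0.2736, 0.1271, 0.9534, -0.3907], [0.0, 0.0, 0.0, 1.0]] ['mtx', 'view']
```

View pics/scene0.png

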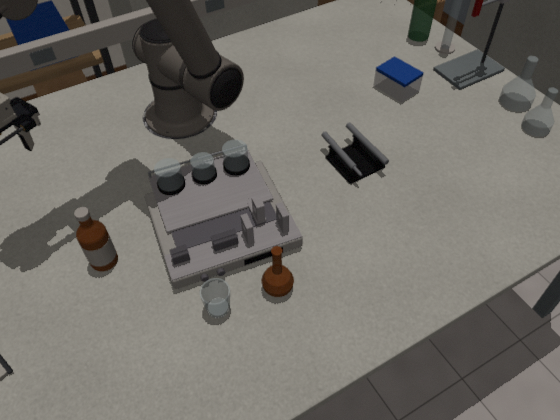

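View pics/side0.png

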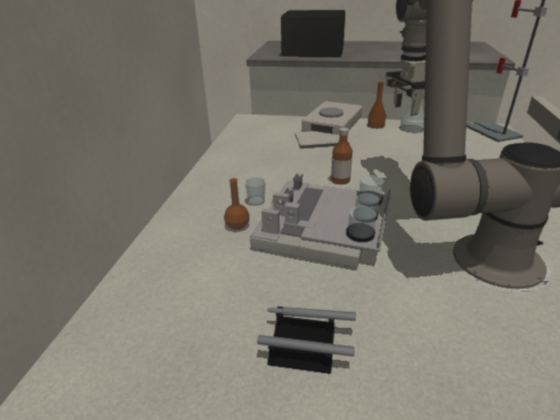

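View pics/wrist0.png

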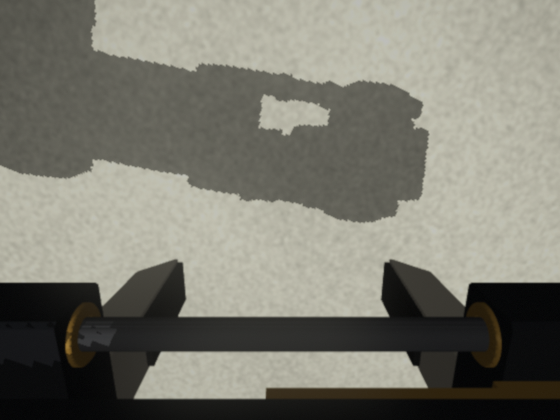

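```bash
python3 - <<'E'
import cv2
a=cv2.imread("pics/scene0.png");b=cv2.imread("pics/side0.png")
cv2.imwrite("pics/s1.png",cv2.resize(a[130:290,130:310],None,fx=4.4,fy=3.75*4.4/4.4,interpolation=2)[:600,:800])
cv2.imwrite("pics/s2.png",cv2.resize(b[165:275,240:400],None,fx=5,fy=5,interpolation=2))
cv2.imwrite("pics/s3.png",cv2.resize(a[110:190,310:400],None,fx=7,fy=7,interpolation=2))
cv2.imwrite("pics/s4.png",cv2.resize(b[295:375,250:365],None,fx=6.9,fy=6.9,interpolation=2))
E
```

```text
(no output)
```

View pics/s1.png

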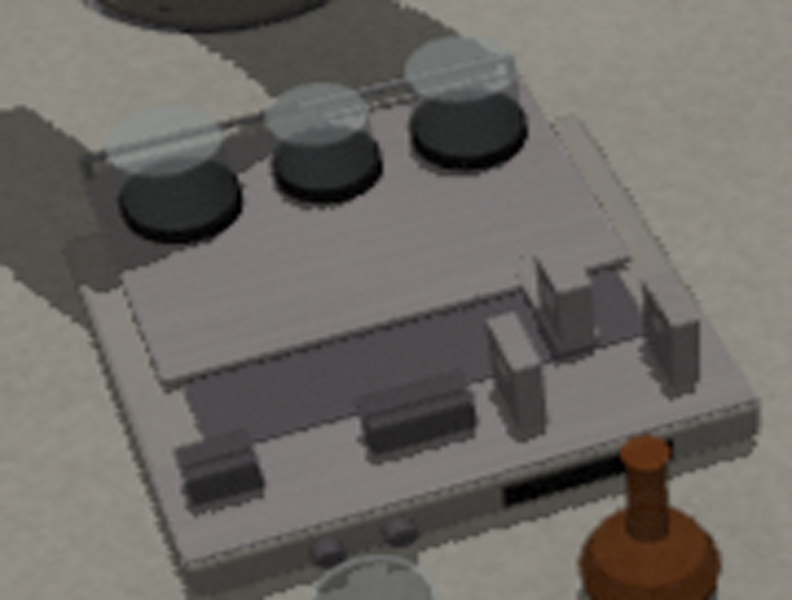

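View pics/s2.png

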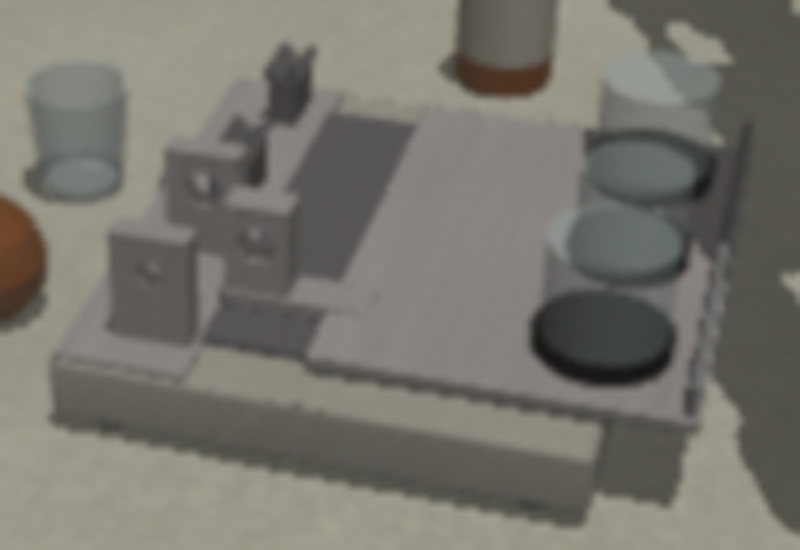

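View pics/s3.png

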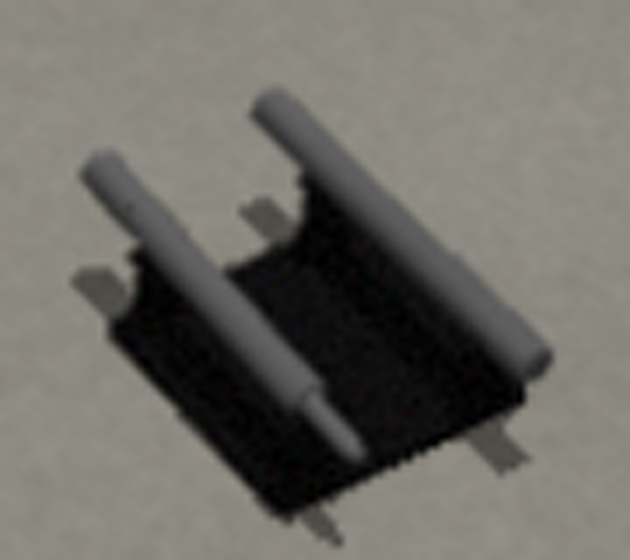

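View pics/s4.png

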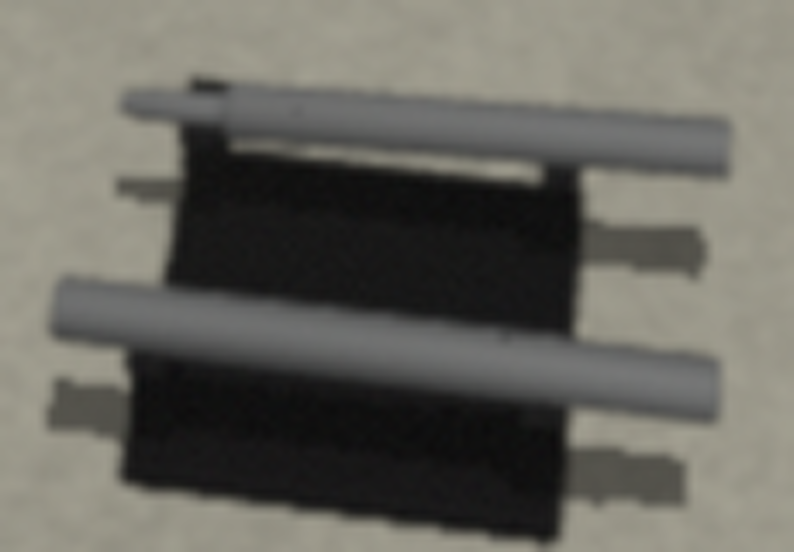

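```bash
cat > h.py <<'E'
import numpy as np
from scipy.optimize import least_squares
from scipy.spatial.transform import Rotation as R
C={"scene":(np.array([[522.4,0,281.7],[0,522.4,208.8],[0,0,1]]),np.array([[0.5073,0.8617,-0.0105,-0.3205],[-0.66,0.3963,0.6382,0.2998],[0.5541,-0.3168,0.7698,-1.6442],[0,0,0,1]])),
"side":(np.array([[398.9,0,276.1],[0,398.9,214.1],[0,0,1]]),np.array([[-0.9835,-0.1791,-0.0242,0.5665],[0.0764,-0.5336,0.8423,-0.1163],[-0.1638,0.8266,0.5385,-1.0225],[0,0,0,1]]))}
def proj(c,P):
    K,V=c; P=np.atleast_2d(P); q=P@V[:3,:3].T+V[:3,3]
    q=np.c_[q[:,0],-q[:,1],-q[:,2]]@K.T
    return q[:,:2]/q[:,2:]
def T(p,P):
    x,y,a=p; P=np.atleast_2d(P); c,s=np.cos(a),np.sin(a)
    return np.c_[x+c*P[:,0]-s*P[:,1],y+s*P[:,0]+c*P[:,1],P[:,2]]
def fit(obs,p0):
    # obs: list of (cam tuple, local point m, pixel)
    def f(p): return np.concatenate([(proj(c,T(p,q))[0]-u) for c,q,u in obs])
    r=least_squares(f,p0,loss="soft_l1",f_scale=1.5)
    return r.x,f(r.x).reshape(-1,2)
def onplane(c,uv,z):
    K,V=c; d=np.linalg.inv(K)@[uv[0],uv[1],1]; d=np.array([d[0],-d[1],-d[2]])
    Rm=V[:3,:3]; o=-Rm.T@V[:3,3]; w=Rm.T@d
    return o+w*(z-o[2])/w[2]
E
python3 - <<'E'
from h import *
sc,sd=C["scene"],C["side"]
S1=lambda u:np.array([130+u[0]/4.4,130+u[1]/3.75]); S2=lambda u:np.array([240+u[0]/5,165+u[1]/5])
S3=lambda u:np.array([310+u[0]/7,110+u[1]/7]); S4=lambda u:np.array([250+u[0]/6.9,295+u[1]/6.9])
m=lambda *a:np.array(a)/1000
o=[(sc,m(50,165,50),S1((758,403))),(sc,m(50,-165,50),S1((187,568))),(sc,m(50,165,0),S1((758,450))),
(sc,m(-22,122,115),S1((643,288))),(sc,m(22,122,115),S1((672,330))),(sc,m(22,138,115),S1((698,322))),
(sc,m(-22,32,115),S1((488,320))),(sc,m(22,32,115),S1((517,368))),(sc,m(22,48,115),S1((541,360))),
(sd,m(22,138,115),S2((110,231))),(sd,m(-22,138,115),S2((194,241))),(sd,m(22,138,50),S2((107,330))),(sd,m(-22,138,50),S2((192,345))),
(sd,m(50,165,50),S2((52,355))),(sd,m(50,165,0),S2((52,420))),(sd,m(22,48,115),S2((165,150))),(sd,m(-22,48,115),S2((247,160))),(sd,m(0,138,92),S2((150,268))),(sd,m(0,48,92),S2((205,185)))]
p,r=fit(o,[.55,0,0]);print("shaker",p);print(np.round(r,1).tolist())
# lug
for q,cam,y in [((253,243),sd,95)]:
    f=lambda v:(proj(cam,T(p,m(v[0],y,92)))[0]-S2(q))
    print("lug",least_squares(f,[-30]).x)
f=lambda v:np.concatenate([proj(sd,T(p,m(v[0]+18,95,115)))[0]-S2((225,200)),proj(sd,T(p,m(v[0]-18,95,115)))[0]-S2((298,210))])
r=least_squares(f,[-30]);print(r.x,r.fun)
# bar: axis z .05
ob=[(sc,m(0,-91,50),S3((100,170))),(sc,m(0,91,50),S3((360,455))),(sc,m(0,59,50),S3((307,397))),(sd,m(0,91,50),S4((122,102))),(sd,m(0,-91,50),S4((728,148))),(sd,m(0,59,50),S4((228,112)))]
b,r=fit(ob,[.6,.4,-1.5]);print("bar",b);print(np.round(r,1).tolist())
ob=[(sc,m(0,-91,50),S3((272,105))),(sc,m(0,91,50),S3((535,362))),(sd,m(0,91,50),S4((55,308))),(sd,m(0,-91,50),S4((716,390)))]
b,r=fit(ob,[.6,.4,-1.5]);print("rod",b);print(np.round(r,1).tolist())
for uv in [(277,293),(216,308),(103,262)]: print(onplane(sc,uv,0.0))
E
```

```text
shaker [ 0.56536816 -0.09906166 -0.13986698]
[[0.8, -1.3], [-1.6, -0.1], [0.4, -1.9], [-1.1, -3.4], [-0.7, -1.5], [-0.3, -1.4], [-1.2, -0.6], [-1.5, 0.2], [-0.4, 0.2], [-0.9, -0.4], [-1.6, 0.2], [0.8, 0.4], [-0.6, 0.1], [-1.7, -0.7], [-0.6, 1.4], [-0.7, -0.8], [-1.9, -0.6], [-0.6, 1.0], [-1.0, 0.5]]
lug [-44.69596123]
[-49.19450246] [ 0.64593326  0.46304282 -0.77006866  0.45032551]
bar [ 0.44734459  0.30341919 -1.54629687]
[[-1.1, -0.5], [0.4, -2.5], [0.8, -1.4], [-0.6, -1.5], [0.3, 0.6], [-0.8, -1.5]]
rod [ 0.44963185  0.38736879 -1.56782215]
[[-0.7, -1.0], [0.3, 0.1], [-0.6, -0.3], [0.1, 0.2]]
[ 0.71636537 -0.06259007  0.        ]
[ 0.67853781 -0.20320099  0.        ]
[ 0.42055137 -0.38712946  0.        ]
```

```bash
cat >> h.py <<'E'
SH=np.array([0.56537,-0.09906,-0.13987])
def sh2w(x,y,z): return T(SH,np.array([x,y,z])/1000)[0]
def toolR(s): return R.from_euler("xyz",s["tool_rot"]).as_matrix()
def need(s,target,jaw=None):
    M=toolR(s); d=M.T@(np.array(target)-s["tool_pos"]); print("shift tool xyz mm",np.round(d*1000,1))
    if jaw is not None:
        # jaw: world direction angle of tool y (mod pi)
        cur=np.arctan2(M[1,1],M[0,1]); e=(jaw-cur+np.pi/2)%np.pi-np.pi/2
        print("turn about tool x deg",-np.degrees(e))
def rep(s):
    M=toolR(s); print("t",round(s["time"],2),"tcp",np.round(s["tool_pos"],4),"x",np.round(M[:,0],3),"y",np.round(M[:,1],3),"F",np.round(s["contact_force"],1),"op",round(s["opening"],4),"q",np.round(s["qpos"],2))
E
python3 - <<'E'
from h import *
from cell import robot
s=robot.observe();rep(s);print(toolR(s))
print(sh2w(-100,85,92)); need(s,sh2w(-110,85,180),SH[2])
E
```

```text
t 0.15 tcp [ 0.2216 -0.4756  0.2262] x [-0.     0.001 -1.   ] y [ 0.422 -0.907 -0.001] F [-0.9 -0.9 -0.2] op 0.0918 q [-1.28  0.34  1.52 -0.    1.28 -0.15]
[[-3.32778626e-04  4.22166223e-01 -9.06518378e-01]
 [ 1.07593952e-03 -9.06517752e-01 -4.22166327e-01]
 [-9.99999366e-01 -1.11584688e-03 -1.52555591e-04]]
[ 0.47819681 -0.00094866  0.092     ]
shift tool xyz mm [  46.7 -327.3 -424.6]
turn about tool x deg -57.01459676222972
```

>>> play_rows([
  [[0,-0.03,-0.039,0,-1],[0,-0.03,-0.039,0,-1],[0,-0.03,-0.039,0,-1],[0,-0.03,-0.039,0,-1],[0,-0.03,-0.039,0,-1],[0,-0.03,-0.039,0,-1],[0,-0.03,-0.039,0,-1],[0,-0.03,-0.039,0,-1],[0,-0.03,-0.039,0,-1],[0,-0.03,-0.039,0,-1]],
], grip_force=30)

```text
time: 1.15
tool_pos: [0.4507, -0.0346, 0.2244]
tool_rot: [-1.487, 1.569, 2.078]
contact_force: [0.5, -0.7, 0.3]
opening: 0.0168
```

```bash
python3 - <<'E'
from h import *
from cell import robot
import cv2
s=robot.observe();rep(s)
need(s,sh2w(-110,85,180),SH[2])
c=robot.get_calibration("wrist")
im=robot.read_camera("wrist");cv2.imwrite("pics/w1.png",im[:,:,::-1])
np.savez("w1.npz",K=c["mtx"],V=c["view"])
E
```

```text
t 1.15 tcp [ 0.4507 -0.0346  0.2244] x [-0.001  0.001 -1.   ] y [ 0.411 -0.912 -0.002] F [ 0.5 -0.7  0.3] op 0.0168 q [-0.25  0.21  1.71  0.    1.22  0.9 ]
shift tool xyz mm [ 44.4 -24.6 -30.4]
turn about tool x deg -57.71750598452096
```

View pics/w1.png

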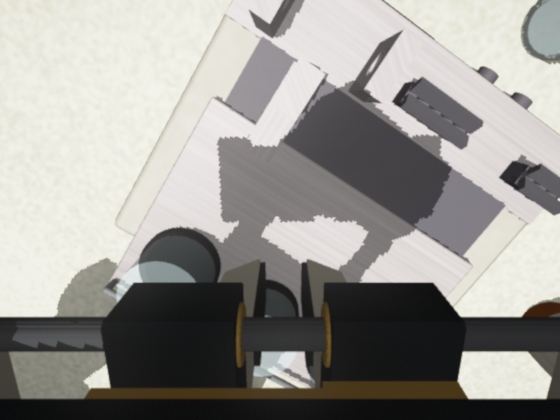

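>>> play_rows([
  [[0,0,0,-8.25,-1],[0,0,0,-8.25,-1],[0,0,0,-8.25,-1],[0,0,0,-8.25,-1],[0,0,0,-8.25,-1],[0,0,0,-8.25,-1],[0,0,0,-8.25,-1],[0,-0.03,-0.036,0,-1],[0,0,0,0,-1],[0,0,0,0,-1]],
])

```text
time: 2.2
tool_pos: [0.4257, 0.0165, 0.2222]
tool_rot: [-2.534, 1.563, 2.091]
contact_force: [-0.4, 0.4, -0.2]
opening: 0.0002
```

```bash
python3 - <<'E'
from h import *
from cell import robot
import cv2
s=robot.observe();rep(s)
need(s,sh2w(-110,85,180),SH[2])
c=robot.get_calibration("wrist")
im=robot.read_camera("wrist");cv2.imwrite("pics/w2.png",cv2.resize(im[:300,:,::-1],None,fx=1.4,fy=1.4,interpolation=2))
np.savez("w2.npz",K=c["mtx"],V=c["view"])
wc=(c["mtx"],np.array(c["view"]))
for P in [(-22,32,115),(22,32,115),(22,48,115),(-22,48,115),(-22,122,115),(-22,138,115),(50,165,50),(50,-165,50)]: print(P,np.round(proj(wc,sh2w(*P))[0]*1.4,0))
E
```

```text
t 2.2 tcp [0.4257 0.0165 0.2222] x [-0.004  0.007 -1.   ] y [ 0.996 -0.087 -0.005] F [-0.4  0.4 -0.2] op 0.0002 q [-0.15  0.17  1.78  0.01  1.2  -0.06]
shift tool xyz mm [41.9 44.1 12.6]
turn about tool x deg 3.009185310687955
(-22, 32, 115) [627. 416.]
(22, 32, 115) [705. 420.]
(22, 48, 115) [712. 394.]
(-22, 48, 115) [633. 390.]
(-22, 122, 115) [659. 259.]
(-22, 138, 115) [666. 228.]
(50, 165, 50) [741. 172.]
(50, -165, 50) [639. 601.]
```

View pics/w2.png

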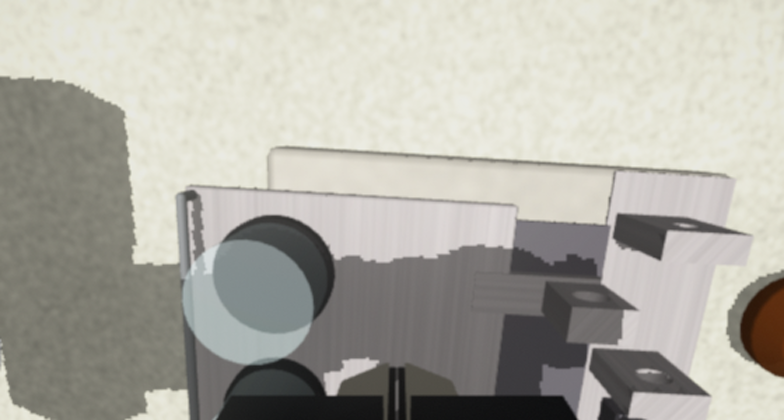

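```bash
python3 - <<'E'
from h import *
d=np.load("w2.npz");wc=(d["K"],d["V"])
m=lambda *a:np.array(a)/1000
L=[((-22,122,115),(663,258)),((-22,138,115),(667,232)),((22,138,115),(752,235)),((22,122,115),(747,263)),((-22,48,115),(627,390)),((22,48,115),(710,395)),((50,165,50),(733,176))]
o=[(wc,m(*a),np.array(u)/1.4) for a,u in L]
p,r=fit(o,SH);print(p,np.round(r,1).tolist())
print("cam",-d["V"][:3,:3].T@d["V"][:3,3])
for q in (SH,p):
  for y,z,u1,u2 in[(95,115,(558,308),(637,310)),(75,115,(553,338),(622,343))]:
    f=lambda v:np.concatenate([proj(wc,T(q,m(v[0]-18,v[1],z)))[0]-np.array(u1)/1.4,proj(wc,T(q,m(v[0]+18,v[1],z)))[0]-np.array(u2)/1.4])
    r=least_squares(f,[-45,y]);print(r.x,r.fun)
E
```

```text
[ 0.56310029 -0.09928557 -0.16013181] [[-2.3, 1.0], [-0.2, -2.7], [0.8, -0.3], [-1.7, 1.8], [2.4, 0.1], [-0.7, 0.3], [6.6, -0.8]]
cam [0.43324399 0.09601885 0.38037361]
[-49.06586976  93.76783852] [ 3.90793047 -0.59538032 -3.91097435  0.44097421]
[-51.49357863  75.80349265] [ 0.78570846  0.57501368 -0.78627791 -0.6084165 ]
[-48.74504932  93.33863905] [ 3.99253062 -1.06505788 -3.99877188  0.91091235]
[-50.80767715  75.32969562] [ 0.86719917  0.12161197 -0.86850389 -0.15685141]
```

>>> play_rows([
  [[0,0.044,0.013,3,-1],[0.045,0,0,0,-1],[0.045,0,0,0,-1],[0.035,0,0,0,-1],[0.01,0,0,0,-1],[0,0.005,0,0,-1],[0,0.005,0,0,-1],[0,0.005,0,0,-1],[0,0,0,0,-1],[0,0,0,0,-1]],
])

```text
time: 3.25
tool_pos: [0.4939, -0.0078, 0.0862]
tool_rot: [2.191, 1.561, 0.471]
contact_force: [-0.1, -0.6, 0.4]
opening: 0.0006
```

```bash
python3 - <<'E'
from h import *
from cell import robot
import cv2
s=robot.observe();rep(s)
need(s,sh2w(-37,85,85),SH[2])
for n in("wrist","side"):
    im=robot.read_camera(n);cv2.imwrite(f"pics/{n}3.png",im[:,:,::-1] if n=="wrist" else cv2.resize(im[165:275,240:400,::-1],None,fx=5,fy=5,interpolation=2))
E
```

```text
t 3.25 tcp [ 0.4939 -0.0078  0.0862] x [ 0.009  0.005 -1.   ] y [ 0.989 -0.149  0.008] F [-0.1 -0.6  0.4] op 0.0006 q [-0.18  0.45  1.8   0.01  0.88 -0.03]
shift tool xyz mm [ 1.6 46.5 -5. ]
turn about tool x deg -0.5412518619450531
```

View pics/wrist3.png

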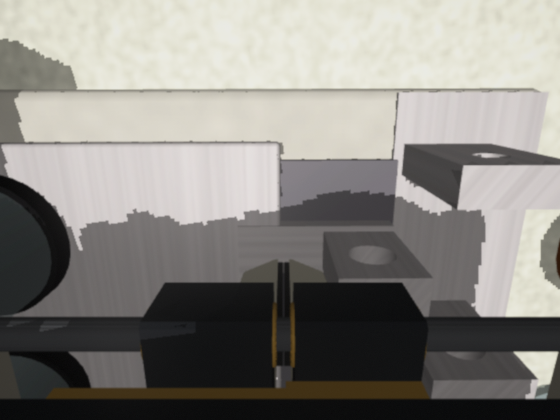

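View pics/side3.png

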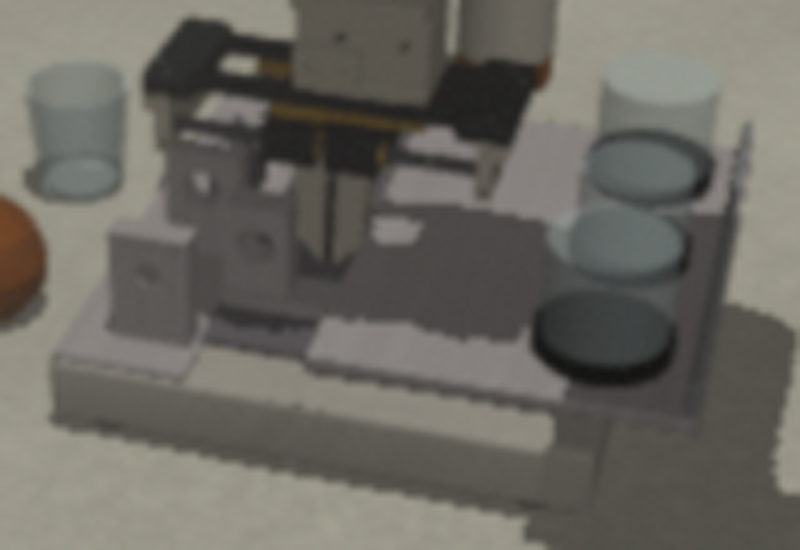

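>>> play_rows([
  [[0,0.008,-0.005,0,-1],[0,0.008,0,0,-1],[0,0.008,0,0,-1],[0,0.008,0,0,-1],[0,0.006,0,0,-1],[0,0.005,0,0,-1],[0,0.004,0,0,-1],[0,0.004,0,0,-1],[0,0.004,0,0,-1],[0,0.004,0,0,-1]],
])

```text
time: 4.35
tool_pos: [0.542, -0.0094, 0.0866]
tool_rot: [-1.746, 1.544, 2.819]
contact_force: [-18.8, 0.7, 15.9]
opening: 0.0003
```

```bash
python3 - <<'E'
from h import *
from cell import robot
s=robot.observe();rep(s)
need(s,sh2w(-37,85,85),-.15)
E
```

```text
t 4.35 tcp [ 0.542  -0.0094  0.0866] x [-0.026  0.009 -1.   ] y [ 0.989 -0.147 -0.027] F [-18.8   0.7  15.9] op 0.0003 q [-0.16  0.54  1.64  0.01  0.99 -0.02]
shift tool xyz mm [ 1.7 -1.3  0.6]
turn about tool x deg 0.16696786191129295
```

>>> play_rows([
  [[0,0.004,0,0,-1],[0,0.004,0,0,-1],[0,0.002,0,0,-1],[0,-0.008,0,0,-1],[0,-0.02,0,0,-1],[0,-0.025,0,0,-1],[-0.045,0,0,0,-1],[-0.045,0,0,0,-1],[-0.04,0,0,0,-1],[-0.01,0,0,0,-1]],
])

```text
time: 5.35
tool_pos: [0.4917, -0.0022, 0.2312]
tool_rot: [-1.665, 1.517, 2.901]
contact_force: [0.7, 0.4, -1.0]
opening: 0.0004
```

```bash
python3 - <<'E'
from h import *
from cell import robot
import cv2
s=robot.observe();rep(s)
c=robot.get_calibration("wrist");np.savez("w4.npz",K=c["mtx"],V=c["view"])
im=robot.read_camera("wrist");cv2.imwrite(f"pics/wrist4.png",cv2.resize(im[:300,:,::-1],None,fx=1.4,fy=1.4,interpolation=2))
im=robot.read_camera("side");cv2.imwrite("pics/side4.png",cv2.resize(im[165:275,240:400,::-1],None,fx=5,fy=5,interpolation=2))
E
```

```text
t 5.35 tcp [ 0.4917 -0.0022  0.2312] x [-0.052  0.013 -0.999] y [ 0.988 -0.145 -0.053] F [ 0.7  0.4 -1. ] op 0.0004 q [-0.16  0.31  1.56  0.    1.32 -0.02]
```

View pics/wrist4.png

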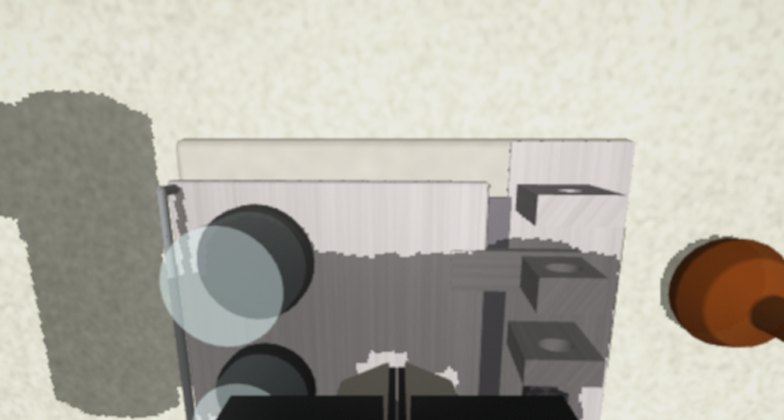

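View pics/side4.png

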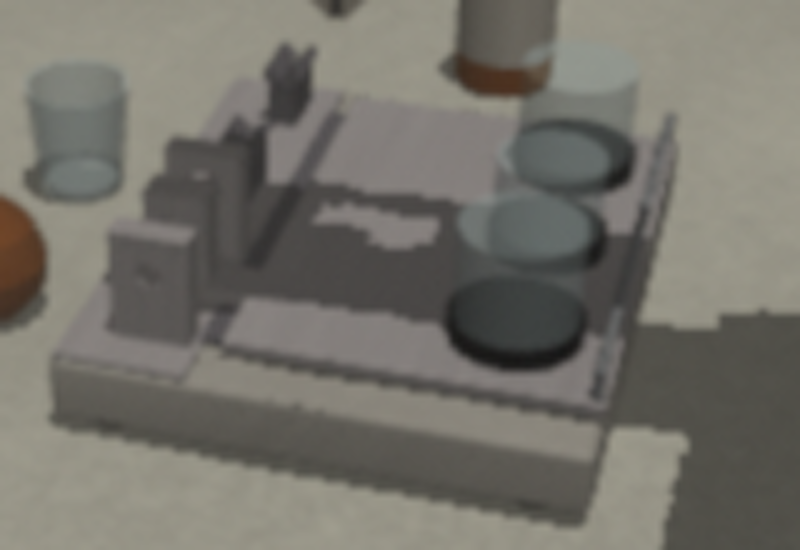

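```bash
python3 - <<'E'
from h import *
m=lambda *a:np.array(a)/1000
o=[]
def add(f,L):
    d=np.load(f);wc=(d["K"],d["V"])
    return [(wc,m(*a),np.array(u)/1.4) for a,u in L]
o2=add("w2.npz",[((-22,122,115),(663,258)),((-22,138,115),(667,232)),((22,138,115),(752,235)),((22,122,115),(747,263)),((-22,48,115),(627,390)),((22,48,115),(710,395))])
o4=add("w4.npz",[((-22,138,115),(537,195)),((22,138,115),(627,195)),((-22,122,115),(537,222)),((50,165,50),(632,141)),((-240,165,50),(180,141)),((-22,48,115),(523,361)),((22,48,115),(606,361))])
for o in(o4,o2+o4):
    p,r=fit(o,SH);print(p,np.round(r,1).tolist())
d=np.load("w4.npz");wc=(d["K"],d["V"])
f=lambda v:np.concatenate([proj(wc,T(p,m(v[0]-18,95,115)))[0]-np.array((537,282))/1.4,proj(wc,T(p,m(v[0]+18,95,115)))[0]-np.array((608,280))/1.4])
r=least_squares(f,[0]);print(r.x,r.fun)
print(np.linalg.norm(np.array([.44734,.30342])))
E
```

```text
[ 0.56562533 -0.10059214 -0.14304096] [[0.3, 0.3], [-0.4, 0.4], [-1.4, 3.6], [6.2, -1.9], [-8.6, -0.6], [1.6, -0.7], [0.0, 0.3]]
[ 0.56527019 -0.10012734 -0.14500298] [[-2.0, 2.1], [-0.2, -1.5], [1.0, -0.1], [-1.1, 2.0], [4.2, 1.2], [1.3, 0.6], [0.1, -0.3], [-0.5, -0.1], [-1.6, 3.0], [6.1, -2.3], [-8.8, -1.6], [1.2, -1.3], [-0.3, -0.2]]
[-0.39878582] [ 0.56131682 -3.40413308 -0.50039096 -1.41939087]
0.5405337843280473
```

>>> play_rows([
  [[0,-0.014,-0.042,0,0.3],[0,-0.014,-0.042,0,0.3],[0,-0.014,-0.042,0,0.3],[0,-0.014,-0.042,0,0.3],[0,-0.014,-0.042,0,0.3],[0,-0.014,-0.042,0,0.3],[0,-0.014,-0.042,0,0.3],[0,0,0,8,0.3],[0,0,0,8,0.3],[0,0,0,8,0.3]],
])

```text
time: 6.45
tool_pos: [0.4288, 0.3134, 0.2138]
tool_rot: [-1.058, 1.49, 3.072]
contact_force: [-0.3, 0.1, 0.7]
opening: 0.0599
```

>>> play_rows([
  [[0,0,0,8,0.3],[0,0,0,8,0.3],[0,0,0,8,0.3],[0,0,0,8,0.3],[0,0,0,8,0.3],[0,0,0,8,0.3],[0,0,0,8,0.3],[0,0,0,0,0.3],[0,0,0,0,0.3],[0,0,0,0,0.3]],
])

```text
time: 7.45
tool_pos: [0.4211, 0.3105, 0.1917]
tool_rot: [0.101, 1.461, -3.067]
contact_force: [0.5, 0.8, -0.5]
opening: 0.0594
```

```bash
sed -i 's/^SH=.*/SH=np.array([0.5655,-0.0998,-0.1445])/' h.py; python3 - <<'E'
from h import *
from cell import robot
import cv2
s=robot.observe();rep(s)
need(s,(.4353,.3032,.15),-np.pi/2+.014)
c=robot.get_calibration("wrist");np.savez("w5.npz",K=c["mtx"],V=c["view"])
im=robot.read_camera("wrist");cv2.imwrite(f"pics/wrist5.png",cv2.resize(im[:,:,::-1],None,fx=1.4,fy=1.4,interpolation=2))
E
```

```text
t 7.45 tcp [0.4211 0.3105 0.1917] x [-0.109 -0.008 -0.994] y [-0.025 -1.     0.011] F [ 0.5  0.8 -0.5] op 0.0594 q [0.46 0.42 1.5  0.04 1.32 2.05]
shift tool xyz mm [ 40.    6.5 -18.8]
turn about tool x deg -2.2578454758153845
```

View pics/wrist5.png

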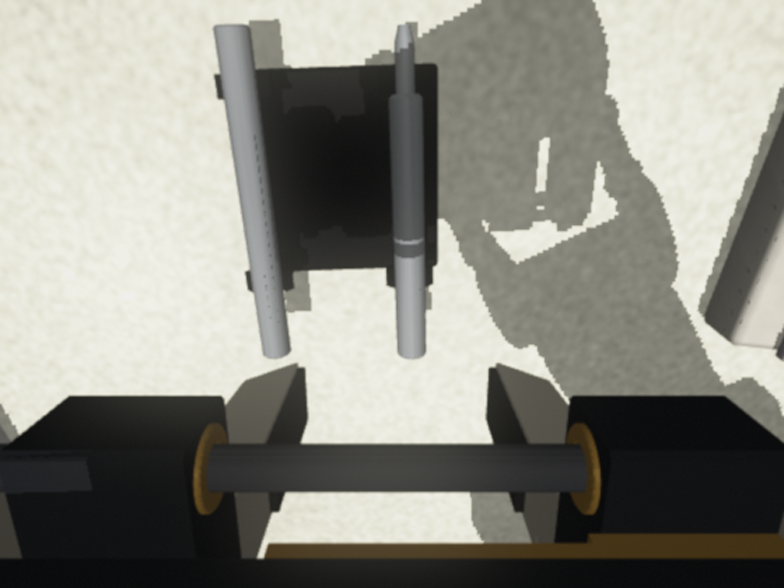

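>>> play_rows([
  [[0,0,0,0,0.3],[0,0,0,0,0.3],[0,0,0,0,0.3],[0,0,0,0,0.3],[0,0,0,0,0.3],[0,0,0,0,0.3],[0,0,0,0,0.3],[0,0,0,0,0.3],[0,0,0,0,0.3],[0,0,0,0,0.3]],
])

```text
time: 8.5
tool_pos: [0.4213, 0.3106, 0.192]
tool_rot: [0.093, 1.462, -3.071]
contact_force: [-0.0, 0.3, 0.9]
opening: 0.0596
```

```bash
python3 - <<'E'
from h import *
from cell import robot
s=robot.observe();rep(s)
E
```

```text
t 8.5 tcp [0.4213 0.3106 0.192 ] x [-0.108 -0.008 -0.994] y [-0.022 -1.     0.01 ] F [-0.   0.3  0.9] op 0.0596 q [0.46 0.42 1.5  0.04 1.31 2.04]
```

>>> play_rows([
  [[-0.01,0,0,0,0.3],[-0.01,0,0,0,0.3],[-0.01,0,0,0,0.3],[-0.01,0,0,0,0.3],[-0.01,0,0,0,0.3],[-0.01,0,0,0,0.3],[-0.01,0,0,0,0.3],[-0.01,0,0,0,0.3],[0,0,0,0,0.3],[0,0,0,0,0.3]],
])

```text
time: 9.5
tool_pos: [0.4313, 0.3115, 0.2806]
tool_rot: [0.08, 1.466, -3.084]
contact_force: [-0.8, 0.7, -0.3]
opening: 0.06
```

```bash
python3 - <<'E'
from h import *
from cell import robot
s=robot.observe();rep(s)
E
```

```text
t 9.5 tcp [0.4313 0.3115 0.2806] x [-0.105 -0.006 -0.994] y [-0.022 -1.     0.008] F [-0.8  0.7 -0.3] op 0.06 q [0.46 0.37 1.33 0.04 1.53 2.05]
```

>>> play_rows([
  [[0.05,0,0,0,0.3],[0,0,0,0,0.3],[0,0,0,0,0.3],[0.05,0,0,0,0.3],[0,0,0,0,0.3],[-0.01,0,0,0,0.3],[-0.01,0,0,0,0.3],[-0.01,0,0,0,0.3],[-0.01,0,0,0,0.3],[0,0,0,0,0.3]],
])

```text
time: 10.5
tool_pos: [0.4341, 0.3151, 0.2404]
tool_rot: [-0.05, 1.49, 3.07]
contact_force: [1.0, -0.0, -0.8]
opening: 0.0596
```

```bash
python3 - <<'E'
from h import *
from cell import robot
s=robot.observe();rep(s)
E
```

```text
t 10.5 tcp [0.4341 0.3151 0.2404] x [-0.081  0.006 -0.997] y [-0.022 -1.    -0.004] F [ 1.  -0.  -0.8] op 0.0596 q [0.46 0.39 1.41 0.04 1.41 2.04]
```

>>> play_rows([
  [[-0.02,0,0,0,0.3],[-0.02,0,0,0,0.3],[-0.02,0,0,0,0.3],[-0.02,0,0,0,0.3],[-0.02,0,0,0,0.3],[0.05,0,0,0,0.3],[0.05,0,0,0,0.3],[0.05,0,0,0,0.3],[0,0,0,0,0.3],[0,0,0,0,0.3]],
])

```text
time: 11.5
tool_pos: [0.437, 0.3183, 0.2062]
tool_rot: [-0.27, 1.511, 2.85]
contact_force: [-0.4, 0.7, 0.7]
opening: 0.0599
```

```bash
python3 - <<'E'
from h import *
from cell import robot
s=robot.observe();rep(s)
E
```

```text
t 11.5 tcp [0.437  0.3183 0.2062] x [-0.057  0.017 -0.998] y [-0.023 -1.    -0.016] F [-0.4  0.7  0.7] op 0.0599 q [0.46 0.41 1.48 0.04 1.29 2.04]
```

```bash
python3 - <<'E'
from h import *
from cell import robot
m=lambda *a:np.array(a)/1000
d=np.load("w5.npz");wc=(d["K"],d["V"])
o=[(wc,m(*a),np.array(u)/1.4) for a,u in [((0,91,50),(404,28)),((0,59,50),(405,97)),((0,-91,50),(411,352))]]
b,r=fit(o,[.447,.303,-1.55]);print(b,np.round(r,1).tolist())
o=[(wc,m(*a),np.array(u)/1.4) for a,u in [((0,91,50),(233,30)),((0,-91,50),(276,352))]]
rr,r=fit(o,[.447,.387,-1.55]);print(rr,np.round(r,1).tolist())
s=robot.observe();rep(s)
ax=b[2]+np.pi/2; g=b[:2]-.012*np.array([np.cos(ax),np.sin(ax)])
print("grasp",g)
# TCP at grasp: grasp pt 19mm behind along tool x
tx=toolR(s)[:,0]
tgt=np.r_[g,.05]+.019*tx;print(tgt);need(s,tgt,ax-np.pi/2)
E
```

```text
[ 0.44644005  0.30063363 -1.56659201] [[-0.2, -0.8], [0.2, 0.1], [-0.0, 1.3]]
[ 0.44777346  0.3842097  -1.57382734] [[-0.0, -0.9], [0.0, 2.8]]
t 11.5 tcp [0.437  0.3183 0.2062] x [-0.057  0.017 -0.998] y [-0.023 -1.    -0.016] F [-0.4  0.7  0.7] op 0.0599 q [0.46 0.41 1.48 0.04 1.29 2.04]
grasp [0.43444015 0.30058318]
[0.43334811 0.3009113  0.03103425]
shift tool xyz mm [174.8  20.2  -6.9]
turn about tool x deg -1.5406689768996618
```

>>> play_rows([
  [[0,0.018,-0.007,-1.5,0.3],[0,0,0,0,0.3],[0.05,0,0,0,0.3],[0,0,0,0,0.3],[0.05,0,0,0,0.3],[0,0,0,0,0.3],[0.02,0,0,0,0.3],[0.01,0,0,0,0.3],[0,0,0,0,0.3],[0,0,0,0,0.3]],
])

```text
time: 12.5
tool_pos: [0.4563, 0.3136, 0.1078]
tool_rot: [-1.209, 1.529, 1.936]
contact_force: [0.5, 0.5, -0.6]
opening: 0.0594
```

```bash
cat > r.py <<'E'
from h import *
from cell import robot
s=robot.observe();rep(s)
g=np.array([.4346,.3015]);tx=toolR(s)[:,0]
tgt=np.r_[g,.05]+.019*tx;print(tgt);need(s,tgt,.003-np.pi/2)
E
python3 - <<'E'
from r import *
import cv2
c=robot.get_calibration("wrist");np.savez("w6.npz",K=c["mtx"],V=c["view"])
im=robot.read_camera("wrist");cv2.imwrite(f"pics/wrist6.png",cv2.resize(im[:,:,::-1],None,fx=1.4,fy=1.4,interpolation=2))
im=robot.read_camera("side");cv2.imwrite(f"pics/side6.png",cv2.resize(im[250:400,200:400,::-1],None,fx=4,fy=4,interpolation=2))
E
```

```text
t 12.5 tcp [0.4563 0.3136 0.1078] x [-0.015  0.039 -0.999] y [ 0.003 -0.999 -0.039] F [ 0.5  0.5 -0.6] op 0.0594 q [0.44 0.51 1.61 0.05 1.01 1.98]
[0.43431459 0.30224554 0.03101678]
shift tool xyz mm [76.6 14.3 20.9]
turn about tool x deg 0.00659230063940923
```

View pics/wrist6.png

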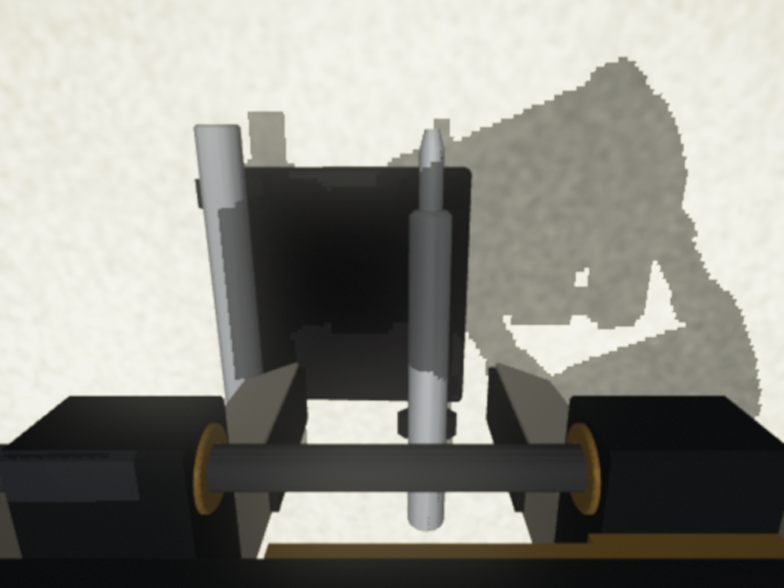

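View pics/side6.png

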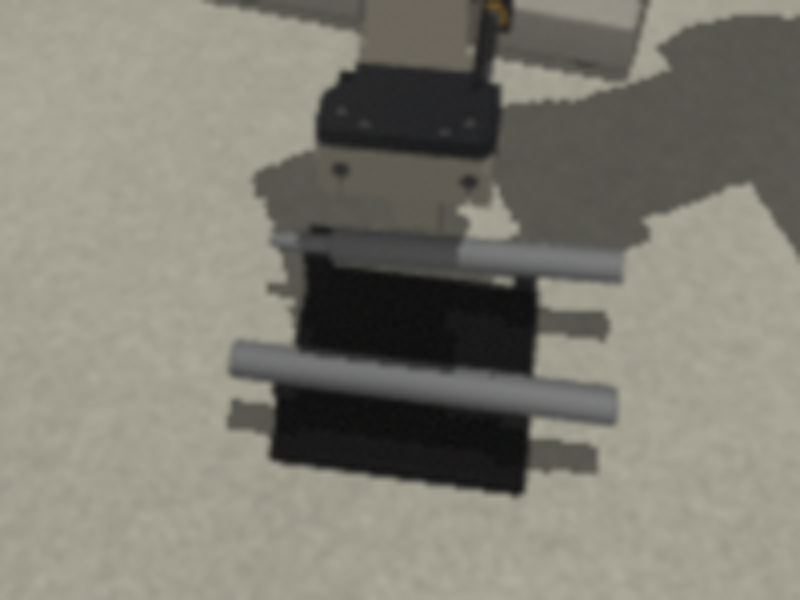

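```bash
python3 - <<'E'
from h import *
m=lambda *a:np.array(a)/1000
d=np.load("w6.npz");wc=(d["K"],d["V"])
o=[(wc,m(*a),np.array(u)/1.4) for a,u in [((0,91,50),(431,130)),((0,59,50),(431,212)),((0,-91,50),(426,525))]]
b,r=fit(o,[.447,.303,-1.55]);print(b,np.round(r,1).tolist())
E
```

```text
[ 0.44739955  0.30053456 -1.56206685] [[0.4, 0.1], [-0.5, 1.1], [0.1, -4.8]]
```

>>> play_rows([
  [[0,0.007,0.011,0,0.3],[0,0.007,0.011,0,0.3],[0,0,0,0,0.3],[0,0,0,0,0.3],[0.015,0,0,0,0.3],[0.015,0,0,0,0.3],[0,0,0,0,0.3],[0,0,0,0,0.3],[0,0,0,0,0.3],[0,0,0,0,0.3]],
])

```text
time: 13.6
tool_pos: [0.4399, 0.3034, 0.084]
tool_rot: [-1.515, 1.526, 1.629]
contact_force: [-0.0, -0.1, 0.1]
opening: 0.0598
```

```bash
python3 r.py
```

```text
t 13.6 tcp [0.4399 0.3034 0.084 ] x [-0.003  0.045 -0.999] y [ 0.003 -0.999 -0.045] F [-0.  -0.1  0.1] op 0.0598 q [0.43 0.51 1.71 0.05 0.91 1.97]
[0.43454963 0.3023586  0.03101948]
shift tool xyz mm [52.9  3.4  5.2]
turn about tool x deg -0.0013223602570252423
```

>>> play_rows([
  [[0.015,0.004,0.006,0,0.3],[0.015,0,0,0,0.3],[0.015,0,0,0,0.3],[0.012,0,0,0,0.3],[0,0,0,0,0.3],[0,0,0,0,-0.2],[0,0,0,0,-0.2],[0,0,0,0,-0.2],[0,0,0,0,-0.2],[0,0,0,0,-0.2]],
])

```text
time: 14.6
tool_pos: [0.4379, 0.3039, 0.0308]
tool_rot: [-1.726, 1.52, 1.419]
contact_force: [0.8, 0.7, 0.6]
opening: 0.0366
```

```bash
python3 r.py
```

```text
t 14.6 tcp [0.4379 0.3039 0.0308] x [ 0.008  0.05  -0.999] y [ 0.003 -0.999 -0.05 ] F [0.8 0.7 0.6] op 0.0366 q [0.44 0.58 1.76 0.06 0.77 1.96]
[0.43474544 0.30245026 0.03102434]
shift tool xyz mm [-0.4  1.4  3.2]
turn about tool x deg 0.020935309698452528
```

>>> play_rows([
  [[0,0,0,0,-1],[0,0,0,0,-1],[0,0,0,0,-1],[0,0,0,0,-1],[0,0,0,0,-1],[0,0,0,0,-1],[-0.01,0,0,0,-1],[-0.015,0,0,0,-1],[-0.02,0,0,0,-1],[-0.02,0,0,0,-1]],
], grip_force=35)

```text
time: 15.6
tool_pos: [0.4346, 0.2988, 0.0958]
tool_rot: [-1.554, 1.526, 1.591]
contact_force: [0.3, 0.5, -2.3]
opening: 0.017
```

```bash
python3 - <<'E'
from r import *
import cv2
im=robot.read_camera("side");cv2.imwrite(f"pics/side7.png",cv2.resize(im[200:400,180:400,::-1],None,fx=3,fy=3,interpolation=2))
E
```

```text
t 15.6 tcp [0.4346 0.2988 0.0958] x [-0.001  0.045 -0.999] y [ 0.004 -0.999 -0.045] F [ 0.3  0.5 -2.3] op 0.017 q [0.43 0.48 1.72 0.05 0.93 1.97]
[0.43458229 0.30235544 0.03101928]
shift tool xyz mm [64.9 -0.7 -0. ]
turn about tool x deg 0.03905168728491434
```

View pics/side7.png

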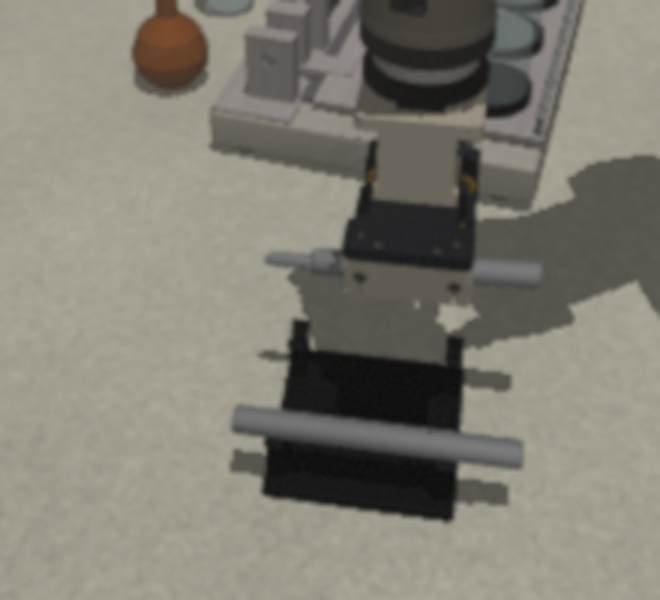

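>>> play_rows([
  [[-0.012,0,0,-3,-1],[-0.012,0,0,-4,-1],[-0.012,0,0,-4,-1],[-0.012,0,0,-4,-1],[-0.012,0,0,-4,-1],[-0.012,0,0,-4,-1],[-0.012,0,0,-4,-1],[-0.012,0,0,-4,-1],[-0.012,0,0,-4,-1],[-0.012,0,0,-4,-1]],
])

```text
time: 16.65
tool_pos: [0.4323, 0.2935, 0.2209]
tool_rot: [-2.238, 1.525, 1.616]
contact_force: [0.1, 0.4, -2.8]
opening: 0.0167
```

>>> play_rows([
  [[0,0,0,-4,-1],[0,0,0,-4,-1],[0,0,0,-4,-1],[0,0,0,-4,-1],[0,0,0,-4,-1],[0,0,0,-4,-1],[0,0,0,-4,-1],[0,0,0,-4,-1],[0,0,0,-4,-1],[0,0,0,-4,-1]],
])

```text
time: 17.65
tool_pos: [0.4297, 0.2938, 0.2195]
tool_rot: [-2.898, 1.524, 1.685]
contact_force: [-0.1, -0.2, -2.6]
opening: 0.0166
```

```bash
cat > r2.py <<'E'
from h import *
from cell import robot
s=robot.observe();rep(s)
tx=toolR(s)[:,0]
def go(ys,z):
    tgt=sh2w(0,ys,z)+.019*tx;print(tgt);need(s,tgt,SH[2])
E
python3 - <<'E'
from r2 import *
go(-84,170)
E
```

```text
t 17.65 tcp [0.4297 0.2938 0.2195] x [-0.005  0.046 -0.999] y [ 0.992 -0.129 -0.011] F [-0.1 -0.2 -2.6] op 0.0166 q [0.42 0.33 1.57 0.05 1.23 0.54]
[ 0.55330375 -0.18204807  0.15102049]
shift tool xyz mm [ 45.8 184.7 458.4]
turn about tool x deg 0.8714832983563421
```

>>> play_rows([
  [[0,0.011,0.028,0,-1],[0,0.011,0.028,0,-1],[0,0.011,0.028,0,-1],[0,0.011,0.028,0,-1],[0,0.011,0.028,0,-1],[0,0.011,0.028,0,-1],[0,0.011,0.028,0,-1],[0,0.011,0.028,0,-1],[0,0.011,0.028,0,-1],[0,0.011,0.028,0.9,-1]],
])

```text
time: 18.65
tool_pos: [0.5027, -0.0035, 0.2017]
tool_rot: [-2.805, 1.521, 1.772]
contact_force: [-0.4, 0.4, -2.8]
opening: 0.0167
```

```bash
python3 - <<'E'
from r2 import *
go(-84,170)
E
```

```text
t 18.65 tcp [ 0.5027 -0.0035  0.2017] x [-0.01   0.049 -0.999] y [ 0.991 -0.134 -0.016] F [-0.4  0.4 -2.8] op 0.0167 q [-0.19  0.33  1.62  0.05  1.22 -0.07]
[ 0.55321573 -0.1820026   0.15102332]
shift tool xyz mm [ 41.5  74.9 172.2]
turn about tool x deg 0.5740638099507677
```

>>> play_rows([
  [[0,0.011,0.025,0.5,-1],[0,0.011,0.025,0,-1],[0,0.011,0.025,0,-1],[0,0.011,0.025,0,-1],[0,0.011,0.025,0,-1],[0,0.01,0.025,0,-1],[0,0.006,0.012,0,-1],[0,0.003,0.006,0,-1],[0,0,0,0,-1],[0,0,0,0,-1]],
])

```text
time: 19.65
tool_pos: [0.5516, -0.1882, 0.188]
tool_rot: [-2.718, 1.516, 1.846]
contact_force: [0.3, 0.8, -2.7]
opening: 0.0171
```

```bash
python3 - <<'E'
from r2 import *
import cv2
go(-84,110)
c=robot.get_calibration("wrist");np.savez("w8.npz",K=c["mtx"],V=c["view"])
im=robot.read_camera("wrist");cv2.imwrite(f"pics/wrist8.png",cv2.resize(im[:,:,::-1],None,fx=1.4,fy=1.4,interpolation=2))
im=robot.read_camera("side");cv2.imwrite(f"pics/side8.png",cv2.resize(im[130:280,200:400,::-1],None,fx=4,fy=4,interpolation=2))
E
```

```text
t 19.65 tcp [ 0.5516 -0.1882  0.188 ] x [-0.015  0.053 -0.999] y [ 0.989 -0.147 -0.022] F [ 0.3  0.8 -2.7] op 0.0171 q [-0.48  0.5   1.39  0.04  1.29 -0.35]
[ 0.55312185 -0.18192565  0.09102838]
shift tool xyz mm [97.1  2.8 -1.6]
turn about tool x deg -0.17658083262270574
```

View pics/wrist8.png

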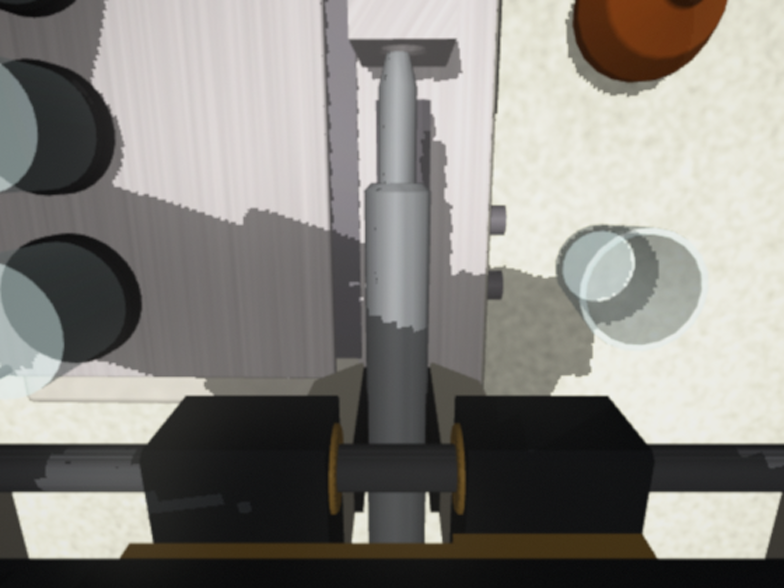

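View pics/side8.png

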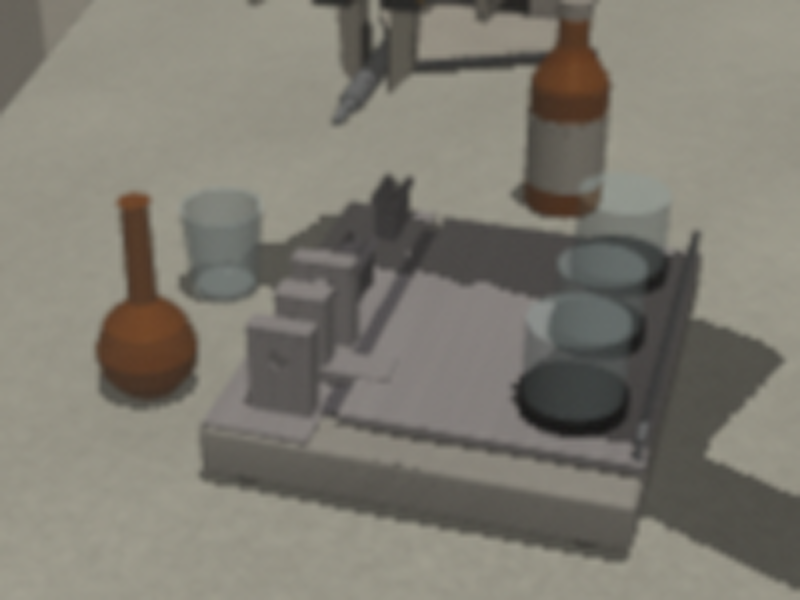

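```bash
python3 - <<'E'
from h import *
d=np.load("w8.npz");wc=(d["K"],d["V"])
print("cam",-d["V"][:3,:3].T@d["V"][:3,3])
for P in [(-22,32,115),(22,32,115),(-22,48,115),(22,48,115),(-22,48,50),(22,48,50),(50,-165,50),(50,0,50),(50,40,50),(-40,-165,61)]: print(P,np.round(proj(wc,sh2w(*P))[0]*1.4,0))
E
```

```text
cam [ 0.56582252 -0.11658052  0.34948217]
(-22, 32, 115) [348.  38.]
(22, 32, 115) [457.  37.]
(-22, 48, 115) [347.  -6.]
(22, 48, 115) [458.  -7.]
(-22, 48, 50) [361.  33.]
(22, 48, 50) [446.  32.]
(50, -165, 50) [485. 410.]
(50, 0, 50) [497. 129.]
(50, 40, 50) [500.  48.]
(-40, -165, 61) [337. 418.]
```

>>> play_rows([
  [[0.015,0.003,0,0,-1],[0.015,0,0,0,-1],[0.015,0,0,0,-1],[0.015,0,0,0,-1],[0.015,0,0,0,-1],[0.01,0,0,0,-1],[0.005,0,0,0,-1],[0,0,0,0,-1],[0,0,0,0,-1],[0,0,0,0,-1]],
])

```text
time: 20.75
tool_pos: [0.5552, -0.1771, 0.0997]
tool_rot: [-2.832, 1.52, 1.741]
contact_force: [0.8, 0.4, -2.5]
opening: 0.0165
```

```bash
sed -i 's/^SH=.*/SH=np.array([0.5661,-0.0998,-0.1445])/' h.py;python3 - <<'E'
from r2 import *
import cv2
go(-84,93)
im=robot.read_camera("side");cv2.imwrite(f"pics/side9.png",cv2.resize(im[130:280,200:400,::-1],None,fx=4,fy=4,interpolation=2))
E
```

```text
t 20.75 tcp [ 0.5552 -0.1771  0.0997] x [-0.009  0.05  -0.999] y [ 0.99  -0.138 -0.016] F [ 0.8  0.4 -2.5] op 0.0165 q [-0.46  0.58  1.51  0.05  1.08 -0.35]
[ 0.55383985 -0.18197026  0.07402469]
shift tool xyz mm [25.4 -0.3  6.2]
turn about tool x deg 0.3374206325822061
```

View pics/side9.png

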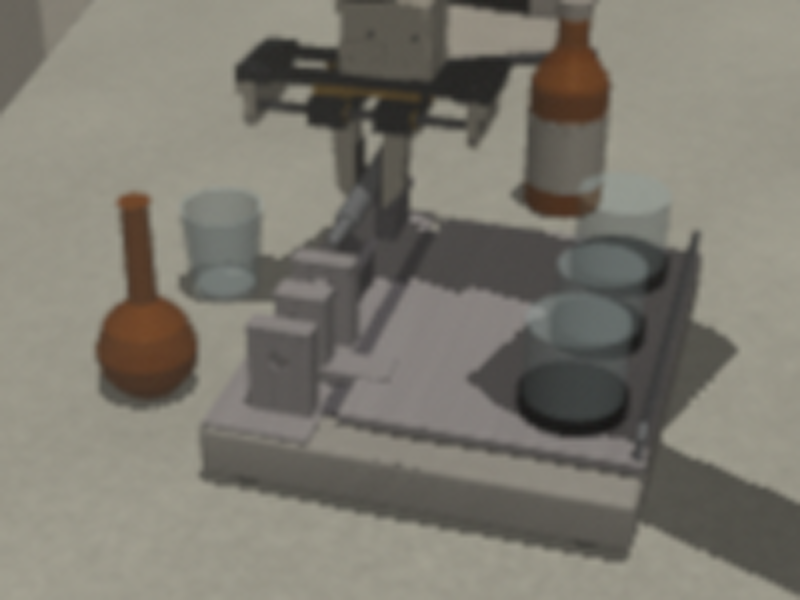

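>>> play_rows([
  [[0,0,0.007,0.3,-1],[0.008,0,0,0,-1],[0.008,0,0,0,-1],[0.004,0,0,0,-1],[0.002,0,0,0,-1],[0.002,0,0,0,-1],[0,0,0,0,-1],[0,0,0,0,-1],[0,0,0,0,-1],[0,0,0,0,-1]],
])

```text
time: 21.8
tool_pos: [0.5542, -0.1843, 0.0764]
tool_rot: [-2.863, 1.522, 1.705]
contact_force: [-0.4, -1.1, -1.4]
opening: 0.0167
```

```bash
python3 - <<'E'
from r2 import *
go(-84,92)
E
```

```text
t 21.8 tcp [ 0.5542 -0.1843  0.0764] x [-0.007  0.049 -0.999] y [ 0.989 -0.144 -0.013] F [-0.4 -1.1 -1.4] op 0.0167 q [-0.47  0.61  1.53  0.05  1.03 -0.35]
[ 0.55387968 -0.18200236  0.0730228 ]
shift tool xyz mm [ 3.5 -0.6 -2.1]
turn about tool x deg 0.00040930393776343626
```

>>> play_rows([
  [[0.002,0,0,0,-1],[0.002,0,0,0,-1],[0,0,0,0,-1],[0,0,0,0,-0.5],[0,0,0,0,-0.2],[0,0,0,0,-0.2],[0,0,0,0,-0.2],[0,0,0,0,-0.2],[0,0,0,0,-0.2],[0,0,0,0,-0.2]],
])

```text
time: 22.8
tool_pos: [0.5554, -0.1845, 0.0763]
tool_rot: [-2.931, 1.524, 1.637]
contact_force: [-0.4, -0.0, 1.0]
opening: 0.0367
```

```bash
python3 - <<'E'
from r2 import *
import cv2
go(-84,92)
im=robot.read_camera("side");cv2.imwrite(f"pics/side10.png",cv2.resize(im[130:280,200:400,::-1],None,fx=4,fy=4,interpolation=2))
im=robot.read_camera("scene");cv2.imwrite(f"pics/scene10.png",cv2.resize(im[130:290,110:310,::-1],None,fx=4,fy=3.75,interpolation=2))
E
```

```text
t 22.8 tcp [ 0.5554 -0.1845  0.0763] x [-0.003  0.047 -0.999] y [ 0.99  -0.144 -0.01 ] F [-0.4 -0.   1. ] op 0.0367 q [-0.47  0.61  1.53  0.05  1.03 -0.35]
[ 0.5539449  -0.18203349  0.073021  ]
shift tool xyz mm [ 3.4 -1.7 -2.1]
turn about tool x deg 0.015726712359284124
```

View pics/side10.png

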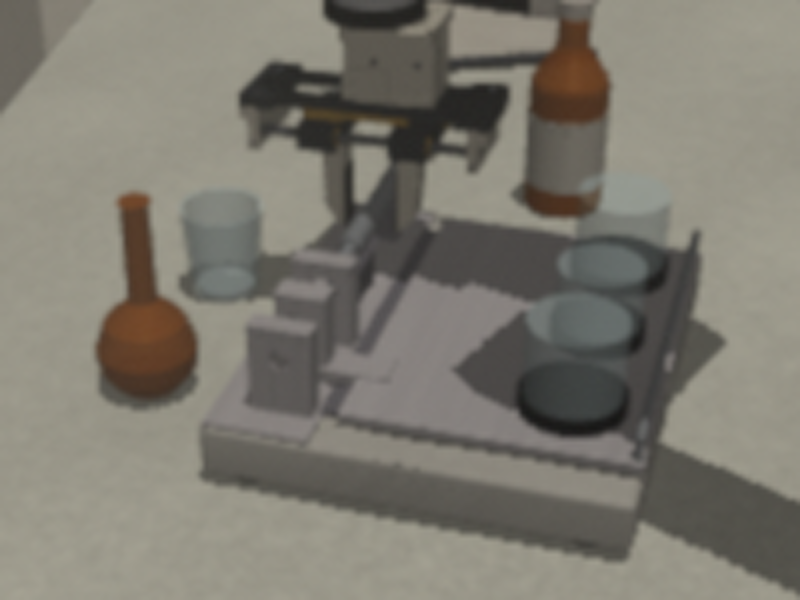

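View pics/scene10.png

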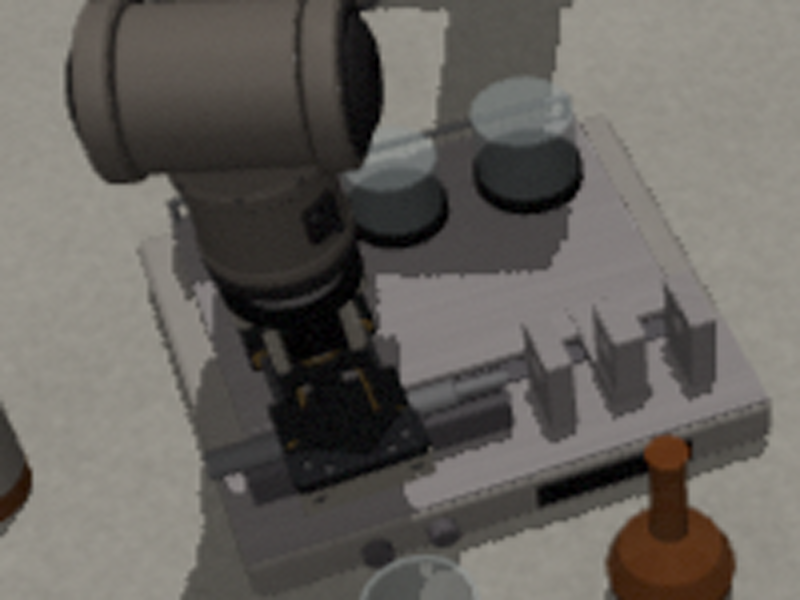

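>>> play_rows([
  [[0,0,0,0,0.1],[0,0,0,0,0.1],[-0.005,0,0,0,0.1],[-0.015,0,0,0,0.1],[-0.02,0,0,0,0.1],[-0.02,0,0,0,0.1],[-0.02,0,0,0,0.1],[-0.02,0,0,0,0.1],[-0.01,0,0,0,0.1],[0,0,0,0,0.1]],
])

```text
time: 23.9
tool_pos: [0.5554, -0.1898, 0.192]
tool_rot: [-2.92, 1.524, 1.648]
contact_force: [-0.0, 0.2, -0.5]
opening: 0.0504
```

```bash
python3 - <<'E'
from r2 import *
import cv2
c=robot.get_calibration("wrist");np.savez("w11.npz",K=c["mtx"],V=c["view"])
im=robot.read_camera("wrist");cv2.imwrite(f"pics/wrist11.png",cv2.resize(im[:,:,::-1],None,fx=1.4,fy=1.4,interpolation=2))
wc=(c["mtx"],np.array(c["view"]))
for P in [(-22,32,115),(22,32,115),(0,12,92),(0,-20,92),(0,-169,92)]: print(P,np.round(proj(wc,sh2w(*P))[0]*1.4,0))
need(s,sh2w(0,-200,150),SH[2])
E
```

```text
t 23.9 tcp [ 0.5554 -0.1898  0.192 ] x [-0.004  0.047 -0.999] y [ 0.99  -0.144 -0.01 ] F [-0.   0.2 -0.5] op 0.0504 q [-0.48  0.49  1.38  0.04  1.29 -0.35]
(-22, 32, 115) [339.  36.]
(22, 32, 115) [446.  36.]
(0, 12, 92) [394.  94.]
(0, -20, 92) [394. 166.]
(0, -169, 92) [394. 445.]
shift tool xyz mm [ 36.9  -1.9 111.2]
turn about tool x deg 0.016098239631910264
```

View pics/wrist11.png

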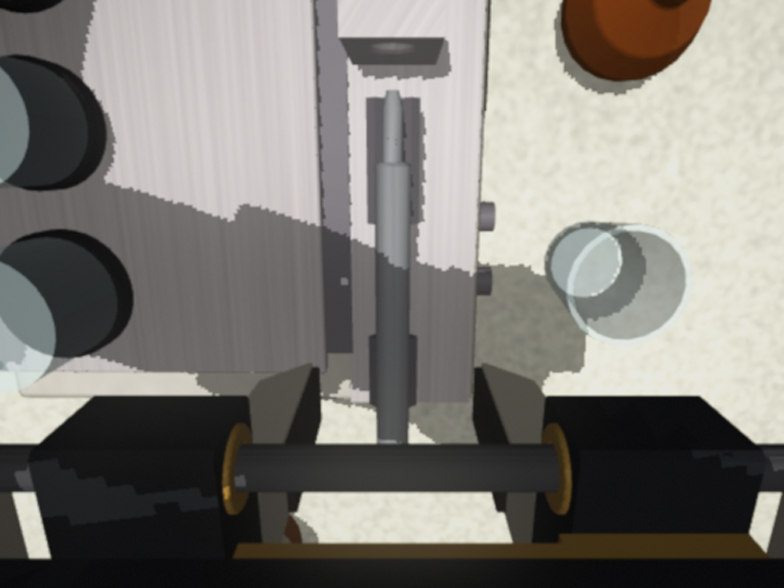

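>>> play_rows([
  [[0,-0.002,0.018,0,-1],[0,0,0.018,0,-1],[0,0,0.018,0,-1],[0,0,0.018,0,-1],[0,0,0.018,0,-1],[0,0,0.015,0,-1],[0,0,0.008,0,-1],[0,0,0,0,-1],[0,0,0,0,-1],[0,0,0,0,-1]],
])

```text
time: 24.95
tool_pos: [0.5325, -0.312, 0.1801]
tool_rot: [-2.777, 1.518, 1.787]
contact_force: [-0.5, -0.6, -0.2]
opening: 0.0005
```

```bash
python3 - <<'E'
from r2 import *
need(s,sh2w(0,-200,91),SH[2])
E
```

```text
t 24.95 tcp [ 0.5325 -0.312   0.1801] x [-0.011  0.052 -0.999] y [ 0.989 -0.147 -0.019] F [-0.5 -0.6 -0.2] op 0.0005 q [-0.67  0.57  1.29  0.03  1.33 -0.53]
shift tool xyz mm [ 89.7   4.3 -10.4]
turn about tool x deg -0.1527793242376518
```

>>> play_rows([
  [[0.015,0.004,-0.002,0,-1],[0.015,0,0,0,-1],[0.015,0,0,0,-1],[0.015,0,0,0,-1],[0.012,0,0,0,-1],[0.008,0,0,0,-1],[0.004,0,0,0,-1],[0,0,0,0,-1],[0,0,0,0,-1],[0,0,0,0,-1]],
])

```text
time: 25.95
tool_pos: [0.5388, -0.3001, 0.0898]
tool_rot: [-2.798, 1.517, 1.773]
contact_force: [-0.1, 0.8, -0.8]
opening: 0.0008
```

```bash
python3 - <<'E'
from r2 import *
need(s,sh2w(0,-180,91),SH[2])
E
```

```text
t 25.95 tcp [ 0.5388 -0.3001  0.0898] x [-0.011  0.053 -0.999] y [ 0.99  -0.14  -0.018] F [-0.1  0.8 -0.8] op 0.0008 q [-0.65  0.65  1.4   0.04  1.13 -0.53]
shift tool xyz mm [ -0.   -1.7 -22.2]
turn about tool x deg 0.23698825826785558
```

>>> play_rows([
  [[-0.001,-0.001,-0.01,0.2,-1],[0.0003,0,-0.01,0,-1],[0.0004,0,-0.008,0,-1],[0.0004,0,-0.008,0,-1],[0.0004,0,-0.008,0,-1],[0.0004,0,-0.008,0,-1],[0.0004,0,-0.008,0,-1],[0.0004,0,-0.008,0,-1],[0,0,0,0,-1],[0,0,0,0,-1]],
])

```text
time: 26.95
tool_pos: [0.5492, -0.2268, 0.0935]
tool_rot: [-2.841, 1.52, 1.728]
contact_force: [0.0, -1.9, -0.8]
opening: -0.0
```

```bash
python3 - <<'E'
from r2 import *
import cv2
need(s,sh2w(0,-37.5,91.5),SH[2])
im=robot.read_camera("side");cv2.imwrite(f"pics/side12.png",cv2.resize(im[130:280,200:400,::-1],None,fx=4,fy=4,interpolation=2))
E
```

```text
t 26.95 tcp [ 0.5492 -0.2268  0.0935] x [-0.008  0.05  -0.999] y [ 0.99  -0.143 -0.015] F [ 0.  -1.9 -0.8] op -0.0 q [-0.54  0.61  1.47  0.04  1.09 -0.42]
shift tool xyz mm [  6.4  -1.4 -90.4]
turn about tool x deg 0.07375794246027516
```

View pics/side12.png

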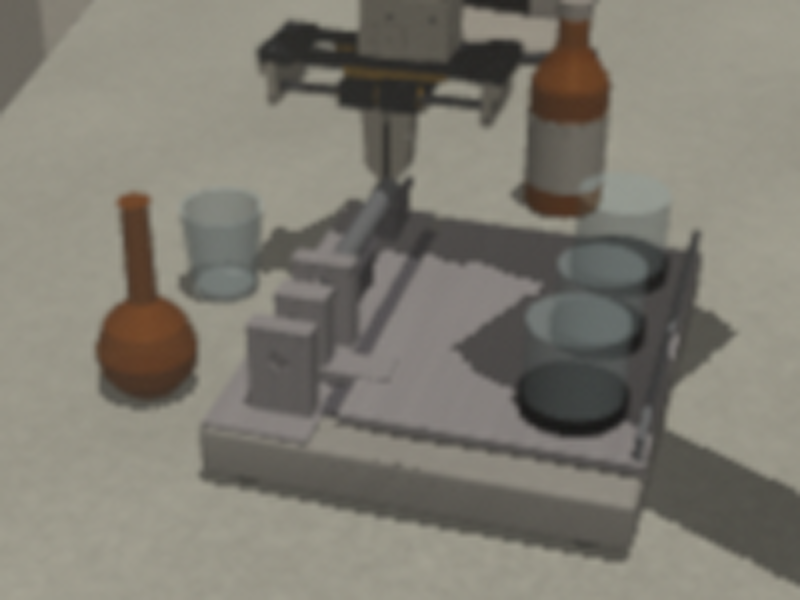

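>>> play_rows([
  [[0.001,-0.001,-0.008,0,-1],[0.001,0,-0.008,0,-1],[0.0008,0,-0.008,0,-1],[0.0005,0,-0.008,0,-1],[0.0005,0,-0.008,0,-1],[0.0005,0,-0.008,0,-1],[0.0005,0,-0.008,0,-1],[0,0,0,0,-1],[0,0,0,0,-1],[0,0,0,0,-1]],
])

```text
time: 28.0
tool_pos: [0.5573, -0.1682, 0.0923]
tool_rot: [-2.876, 1.524, 1.693]
contact_force: [-0.3, -1.8, 2.0]
opening: 0.0002
```

```bash
python3 - <<'E'
from r2 import *
import cv2
need(s,sh2w(0,-37.5,91.5),SH[2])
im=robot.read_camera("side");cv2.imwrite(f"pics/side13.png",cv2.resize(im[130:280,200:400,::-1],None,fx=4,fy=4,interpolation=2))
E
```

```text
t 28.0 tcp [ 0.5573 -0.1682  0.0923] x [-0.006  0.046 -0.999] y [ 0.99  -0.143 -0.012] F [-0.3 -1.8  2. ] op 0.0002 q [-0.45  0.59  1.52  0.04  1.06 -0.32]
shift tool xyz mm [  2.2  -1.1 -31.4]
turn about tool x deg 0.04460617270011586
```

View pics/side13.png

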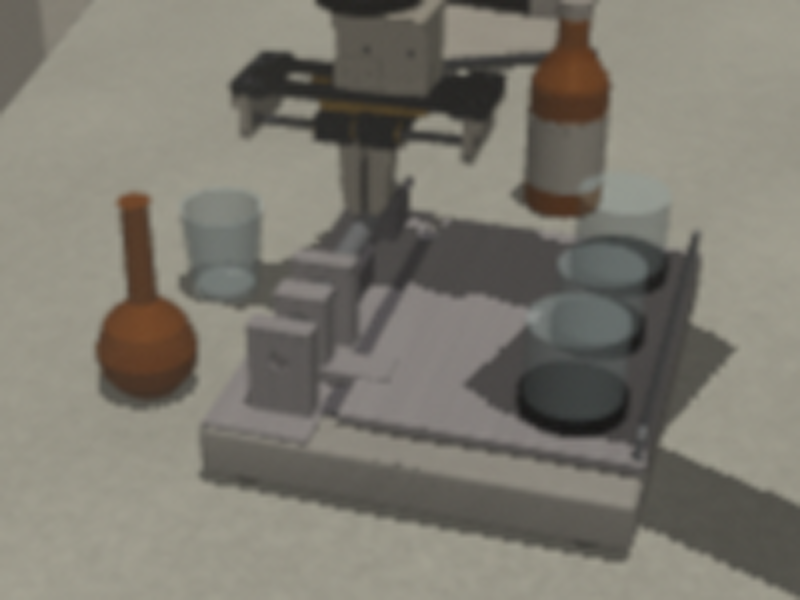

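>>> play_rows([
  [[0.001,-0.001,-0.006,0,-1],[0.0008,0,-0.006,0,-1],[0.0005,0,-0.006,0,-1],[0.0003,0,-0.006,0,-1],[0.0003,0,-0.003,0,-1],[0.0002,0,-0.003,0,-1],[0.0002,0,-0.003,0,-1],[0,0,-0.002,0,-1],[0,0,-0.002,0,-1],[0,0,0,0,-1]],
])

```text
time: 29.05
tool_pos: [0.5613, -0.1371, 0.0911]
tool_rot: [-2.822, 1.539, 1.746]
contact_force: [-0.0, -1.9, 1.5]
opening: 0.0005
```

```bash
python3 - <<'E'
from r2 import *
import cv2
need(s,sh2w(0,-37.5,91.5),SH[2])
im=robot.read_camera("side");cv2.imwrite(f"pics/side14.png",cv2.resize(im[170:280,220:380,::-1],None,fx=5,fy=5,interpolation=2))
E
```

```text
t 29.05 tcp [ 0.5613 -0.1371  0.0911] x [-0.006  0.032 -0.999] y [ 0.99  -0.143 -0.01 ] F [-0.  -1.9  1.5] op 0.0005 q [-0.39  0.58  1.54  0.03  1.04 -0.26]
shift tool xyz mm [-0.4 -0.7 -0.1]
turn about tool x deg 0.04815967245813176
```

View pics/side14.png

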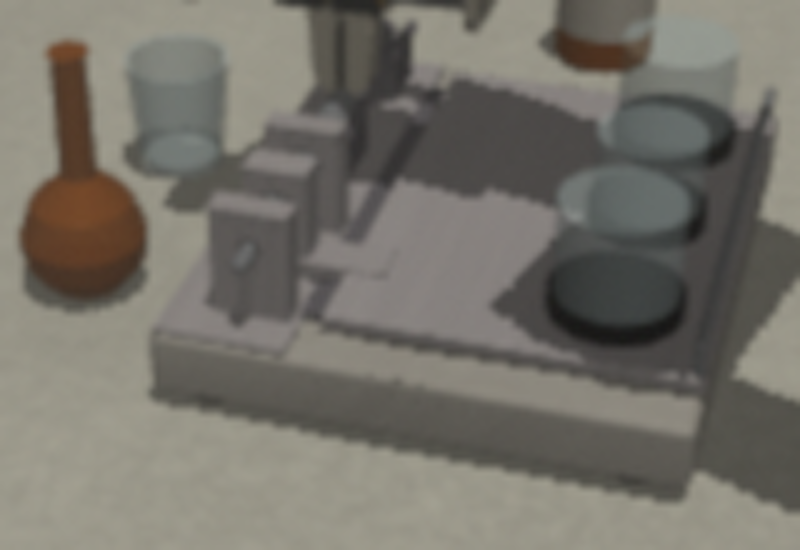

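>>> play_rows([
  [[0,0,-0.003,0,-1],[0,0,-0.003,0,-1],[0,0,-0.003,0,-1],[0,0,-0.003,0,-1],[0,0,-0.003,0,-1],[0,0,-0.003,0,-1],[0,0,-0.003,0,-1],[0,0,-0.003,0,-1],[0,0,-0.003,0,-1],[0,0,-0.003,0,-1]],
])

```text
time: 30.1
tool_pos: [0.5615, -0.1367, 0.0917]
tool_rot: [-0.471, 1.55, -2.183]
contact_force: [-2.9, -16.0, 1.7]
opening: 0.0008
```

```bash
python3 - <<'E'
from r2 import *
import cv2
need(s,sh2w(0,-37.5,91.5),SH[2])
im=robot.read_camera("side");cv2.imwrite(f"pics/side15.png",cv2.resize(im[170:280,220:380,::-1],None,fx=5,fy=5,interpolation=2))
E
```

```text
t 30.1 tcp [ 0.5615 -0.1367  0.0917] x [-0.012 -0.017 -1.   ] y [ 0.99  -0.141 -0.01 ] F [ -2.9 -16.    1.7] op 0.0008 q [-0.36  0.58  1.54 -0.02  1.03 -0.21]
shift tool xyz mm [ 0.2 -0.8  0.3]
turn about tool x deg 0.16215511206212402
```

View pics/side15.png

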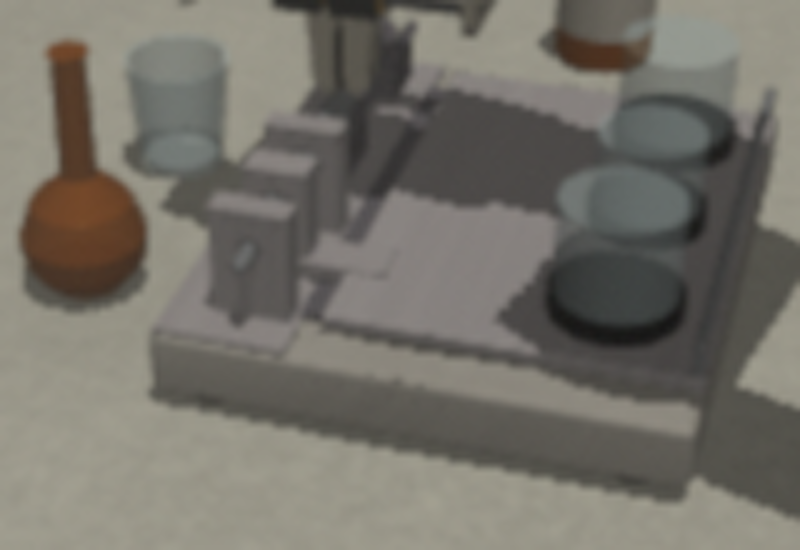

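>>> play_rows([
  [[0,0,0.006,0,-1],[0,0,0.01,0,-1],[0,0,0.01,0,-1],[-0.015,0,0,0,-1],[-0.02,0,0,0,-1],[-0.02,0,0,0,-1],[-0.02,0,0,0,-1],[-0.02,0,0,0,-1],[-0.02,0,0,0,-1],[-0.01,0,0,0,-1]],
])

```text
time: 31.15
tool_pos: [0.5561, -0.1598, 0.216]
tool_rot: [-1.291, 1.546, -3.003]
contact_force: [1.2, -0.2, 0.3]
opening: 0.0009
```

```bash
python3 - <<'E'
from r2 import *
import cv2
c=robot.get_calibration("wrist");np.savez("w16.npz",K=c["mtx"],V=c["view"])
im=robot.read_camera("wrist");cv2.imwrite(f"pics/wrist16.png",cv2.resize(im[:,:,::-1],None,fx=1.4,fy=1.4,interpolation=2))
wc=(c["mtx"],np.array(c["view"]))
for P in [(-22,32,115),(22,32,115),(-22,122,115),(22,122,115),(0,122,101),(0,118,101),(0,138,92),(0,154,92),(0,-28,92)]: print(P,np.round(proj(wc,sh2w(*P))[0]*1.4,0))
im=robot.read_camera("scene");cv2.imwrite(f"pics/scene16.png",cv2.resize(im[130:290,110:310,::-1],None,fx=4,fy=3.75,interpolation=2))
im=robot.read_camera("side");cv2.imwrite(f"pics/side16.png",cv2.resize(im[170:280,220:380,::-1],None,fx=5,fy=5,interpolation=2))
E
```

```text
t 31.15 tcp [ 0.5561 -0.1598  0.216 ] x [-0.024 -0.003 -1.   ] y [ 0.99  -0.142 -0.024] F [ 1.2 -0.2  0.3] op 0.0009 q [-0.41  0.46  1.37 -0.01  1.33 -0.26]
(-22, 32, 115) [357. 104.]
(22, 32, 115) [453. 104.]
(-22, 122, 115) [ 352. -132.]
(22, 122, 115) [ 461. -134.]
(0, 122, 101) [ 407. -118.]
(0, 118, 101) [ 407. -107.]
(0, 138, 92) [ 407. -152.]
(0, 154, 92) [ 407. -198.]
(0, -28, 92) [405. 226.]
```

View pics/wrist16.png

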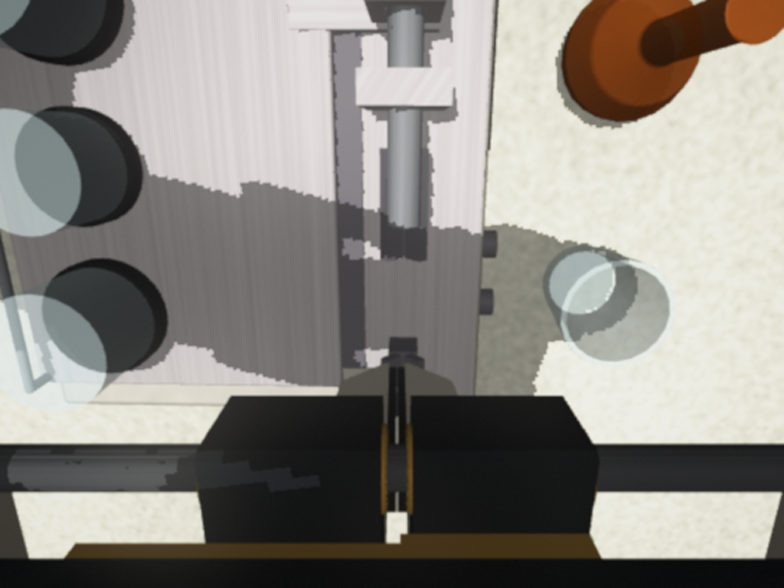

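View pics/scene16.png

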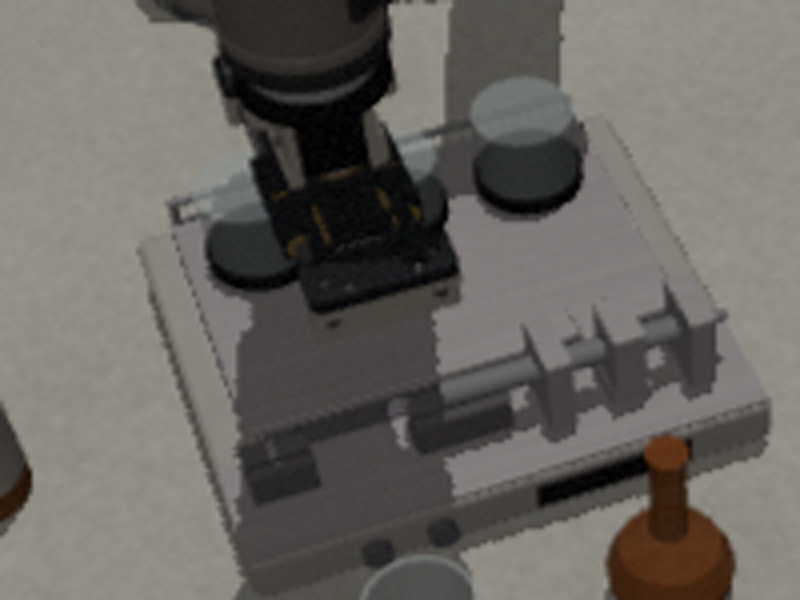

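View pics/side16.png

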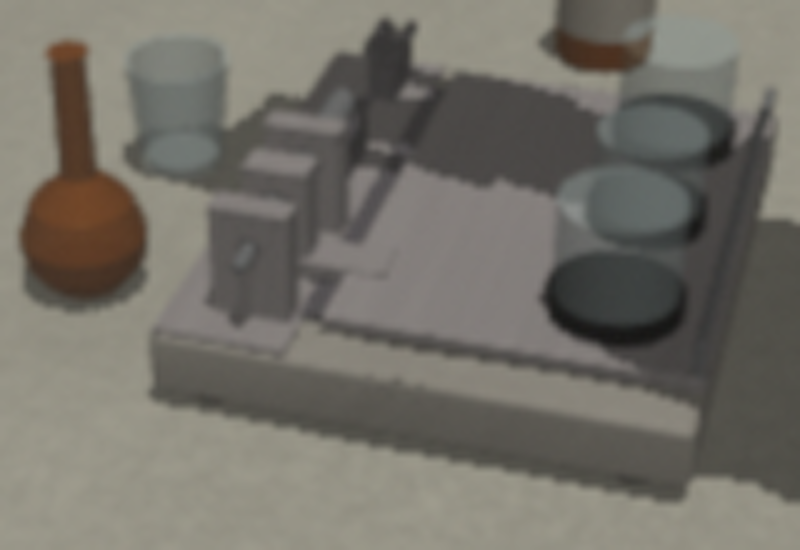

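```bash
python3 -c "
from cell import robot
print(robot.hand_in())"
```

```text
the job is handed in; nothing more can be done
None
```

The bench shaker is locked and I handed the job in at about 31 s; the hand-in reports no verdict.

- **Platform:** I pushed it by the lug until it met its stop at about 19 N. The wrist picture put the lug's hole 0.4 mm from the ears' axis.
- **Bar in the cradle:** I took the stepped bar from the rack, laid it in the V cradle and let go. Its tip was about 19 mm short of the first ear.
- **Bar home:** I pushed it until it stopped at about 16 N with no further travel. The last wrist picture shows the bar's back end where a fully home shoulder puts it, to about 1 mm. The side and scene pictures show the thin end through the last ear.
- **Left alone:** the last pictures show the flask, jar and bottle standing where they were. The plain rod was still in its lane when I lifted the bar, and I did not go back to it. I did not measure any of them against where they started.

**What went off plan:**
- The tool tilted by up to 6° while moving. I brought that down to about 3° before grasping the bar.
- Because of that tilt the bar should have gone into the cradle about 2° off level, and it settled straight once let go.
- The shoulder's contact with the last ear could not be seen directly. It rests on the push force and the position of the bar's back end.

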